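Make up the two testers' kits

ROBOT

A 6-joint arm with a two-finger parallel gripper is mounted at the origin on a cart in front of the work surface, level with it; the furniture and walls round the work are solid. World frame = base frame: x ahead of the robot, y to its left, z up, the work surface at z = 0. Lengths are in mm, angles in rad, forces in N, time in s.
With the tool pointing down it reaches from about 400 to 925 mm from the base axis. Payload 12.5 kg.
Tool frame: the origin (TCP) lies at the very end of the fingers, on their centre line; the grasp point (between the pads) lies 19 mm behind it; y points along the fingers, z is the direction in which the jaws open and shut, and the axes are right-handed (so a half turn about y gives the same grasp; the last joint's range is limited). The gripper opens to 95 mm and grips with 3 to 60 N. Pads are 20 mm wide; open, the fingers measure 119 mm over their backs; the gripper's body (75 mm by 180 mm) begins 59 mm behind the grasp point.
Start: joints at [1.037, 0.491, 1.559, -0, 1.092, -0.106], TCP at [259.28, 568.701, 214.661] pointing down, gripper open.
Joint ranges: [-3.1, 3.1], [-0.84, 2.19], [0.05, 2.79], [-1.13, 4.28], [0.06, 2.93], [-2.69, 2.69]. Speed limits (rad/s): [2.22, 2.22, 2.79, 3.14, 3.14, 3.14].

INTERFACE

Orientations are given as [roll, pitch, yaw] about the fixed x, y, z axes, in that order (R = Rz(yaw) Ry(pitch) Rx(roll)).
In Python, from cell import env, optics gives the robot as it stands.
- The arm moves only by the tool drive_tool, never from a script. Its argument "steps" is a list of rows, each an object with "slide": the shift along the tool's x, y, z in m, a list of three; "dr": the turn, a rotation vector about the tool's x, y, z in rad, a list of three; "fingers": the finger opening in m, from 0 to 0.0951. A call has 1 to 5 rows; each row is the pose to reach, as a shift and turn from the pose commanded when the call began, along the tool's axes at that moment; what a row does not reach only later rows make up. A row lasts 1/12 s, in which the tool goes at most 41.7 mm and 7.16 degrees, less where a joint would pass 70% of its speed; a pose out of reach is approached as far as the arm can. A call with a gripper value outside its range is refused whole. The fingers move at their own pace and stop on an object; the grip force is fixed at half the most. Time passes only in rows, so rows that repeat a pose let the fingers close. It gives the time, the measured TCP pose, the force and the opening at its end, in the units of the state.
- env.state(): the state, without advancing time (a new reading comes with each control period).
- optics.read_camera(name): name is "scene" or "top" or "wrist"; returns the picture (384x512x3 uint8, red, green, blue); there is no depth.
- optics.camera_model(name): a dict with "mtx" (3x3 intrinsics, pixels), "distortion" ([k1, k2, p1, p2, k3] as OpenCV has them; the pictures are not rectified), "R" (3x3) and "t" (3): a world point X has camera coordinates R X + t. Camera axes: x right, y down, z forward; pixel columns grow to the right and rows downward; lengths in mm; the calibration is good to about 2 mm. A picture is of the moment at which its call begins: read the wrist's pose just before it. camera_model takes no time and is no camera call; for the wrist camera it gives the pose at the moment of the call.
- env.job_done(): hands the job in, once; it reports no verdict.
The state is a dict: "t": time; "joints": joint angles; "qvel": joint speeds; "tau": joint torques, N m; "eef_pos": TCP position; "tcp_rot": TCP orientation; "ft_force": force on the tool from outside, world axes, zero at the start; "moment": the same for the moment, N m; "opening": opening from 0.0 (shut) to 1.0 (fully open).
Only numpy, scipy, OpenCV 4.12 (cv2) and the standard library are available. Lean on these libraries where they do the work, as an engineer would, in place of code of your own. Each camera call takes 0.05 s, during which the arm holds its last target.

TASK

Make up the two service kits from the stock on the bench mat: into the yellow tray, for the load tester, put the large brass weight in the round pocket and the jaw insert in the long pocket; into the red tray, for the impact tester, put the small silver weight in the round pocket and the hex key in the long pocket. Stand the weights upright and lay the other parts flat on the pocket floors, the same side up as now, and leave the medium brass weight and the marker pen where they are.

Things in the scene. Friction and masses are not known exactly. Their poses are not given: they have to be found in the camera images.
- yellow_tray: Yellow kit tray, fixed; 228 mm along x, 92 along y, rim 15 mm high, 9 mm lug at each short end. Origin: centre of underside, z up. Foam bed (top at z = 13 mm) with two pockets, floors at z = 8 mm: a round one 58 mm across centred at x = +71, y = 0; a long one 126 (x) by 64 (y) mm centred at x = -34, y = 0. The trays differ only in colour; each may stand in front or behind
- red_tray: Red kit tray, fixed; 228 mm along x, 92 along y, rim 15 mm high, 9 mm lug at each short end. Origin: centre of underside, z up. Foam bed (top at z = 13 mm) with two pockets, floors at z = 8 mm: a round one 58 mm across centred at x = +71, y = 0; a long one 126 (x) by 64 (y) mm centred at x = -34, y = 0. The trays differ only in colour; each may stand in front or behind
- weight_large: Large brass-coloured check weight: upright cylinder 38 mm across up to 44 mm, with a round knob 18 mm thick on top, 62 mm high in all, 0.5 kg. Origin: centre of its underside; z up. Grip it across the body or by the knob. Stands, like trays and stock, on a fixed mat 2 mm thick
- weight_small: Small silver-grey check weight: upright cylinder 22 mm across up to 27 mm, with a round knob 10 mm thick on top, 37 mm high in all, 0.1 kg. Origin: centre of its underside; z up. Grip it across the body or by the knob. Stands, like trays and stock, on a fixed mat 2 mm thick
- jaw_insert: Grey steel jaw insert, a flat block with a ribbed upper face: 25 mm along its x, 50 mm along its y, 13 mm high, 0.11 kg. Origin: centre of its underside; z up. Grip it across the 25 mm width
- hex_key: Black L-shaped hexagon key lying flat, 9 mm thick, 0.06 kg; 40 mm along its x by 104 mm along its y overall. Origin: centre of that rectangle, on the underside; z up. Long arm 10 mm wide, along y from -37 to +52 mm, middle line x = -15 mm; short arm at y = -48 mm, to +x. Grip across the long arm
- weight_medium: Medium brass-coloured check weight, not wanted for these kits: 28 mm across, 46 mm high with its knob. Origin: centre of its underside; z up
- marker: White marker pen with a black cap, not wanted for these kits: 17 mm thick, 135 mm long along its y, lying on the bare worktop behind the mat. Origin: middle of its length, on the underside; z up
Things that resemble listed ones, but are neither listed nor needed, are in the scene too. Several things look just like the jaw_insert: the one meant starts farthest from the robot's base.

How it is judged:
By the outcome, as a careful person would: the job done as asked, in the order asked, and still so for the second after the job is handed in, with the robot touching nothing.
It also fails if it takes over 104 s, if anything falls off the work surface, if the arm or the gripper's body presses on something with over 40 N, if the wrist force passes 120 N, or if a joint passes its speed limit or range.

## Working session

There is one attempt and no reset: what is moved stays moved. The work goes in short steps, Python scripts to look and compute and a tool call to move; the robot and the scene stay as the last step left them, time stands still between calls to the robot, and variables do not carry over. Pictures are saved under pics/ and viewed, and the job is handed in when it is done.

Besides the shell and the picture viewer there is one more tool, called after "Emit:" by a JSON object that holds its "api" and its "payload". drive_tool: Moves the arm, as the interface text tells. Its arguments: {"type":"object","properties":{"steps":{"type":"array","items":{"type":"object","properties":{"slide":{"type":"array","items":{"type":"number"}},"dr":{"type":"array","items":{"type":"number"}},"fingers":{"type":"number"}}}}},"required":["steps"]}

```bash
ls; mkdir -p pics; python3 - <<'E'
from cell import env, optics
import cv2,numpy as np
print(env.state())
for n in ["scene","top","wrist"]:
    m=optics.camera_model(n); print(n,{k:np.round(v,4).tolist() for k,v in m.items()})
    cv2.imwrite(f"pics/{n}0.png",optics.read_camera(n)[:,:,::-1])
E
```

```text
pics
{'t': 0.0, 'joints': array([ 1.03740244e+00,  4.91605645e-01,  1.55949077e+00, -5.39519184e-06,
        1.09169670e+00, -1.05594728e-01]), 'qvel': array([ 0.00044362, -0.00230556, -0.00020096,  0.00178533,  0.00101273,
        0.00122849]), 'tau': array([ 1.29396176e-05, -6.12652731e+01, -2.58181858e+01,  6.93122554e-02,
        4.81949584e-02, -1.28670167e-04]), 'eef_pos': array([259.13633934, 568.45811407, 214.01889102]), 'tcp_rot': array([-1.57199061e+00,  1.21769337e-04, -4.27796743e-01]), 'ft_force': array([-0.27190196, -0.50053271,  0.31075157]), 'moment': array([-0.0045769 ,  0.01219933,  0.02374074]), 'opening': 0.9971585357310554}
scene {'mtx': [[400.62, 0.0, 258.5259], [0.0, 400.62, 191.2953], [0.0, 0.0, 1.0]], 'distortion': [-0.0862, 0.0, 0.0, 0.0, 0.0], 'R': [[0.9225, -0.3854, 0.0224], [-0.2144, -0.5596, -0.8006], [0.3211, 0.7337, -0.5988]], 't': [-523.6934, 157.6741, 842.1958]}
top {'mtx': [[453.0856, 0.0, 256.2963], [0.0, 453.0856, 182.8972], [0.0, 0.0, 1.0]], 'distortion': [-0.1791, 0.0, 0.0, 0.0, 0.0], 'R': [[-0.0015, -0.9998, 0.0177], [-0.9973, 0.0001, -0.0741], [0.0741, -0.0178, -0.9971]], 't': [-3.0094, 567.5348, 1372.2353]}
wrist {'mtx': [[302.2315, 0.0, 263.5813], [0.0, 302.2315, 182.4001], [0.0, 0.0, 1.0]], 'distortion': [-0.0574, 0.0, 0.0, 0.0, 0.0], 'R': [[0.4157, 0.9095, -0.0019], [0.8778, -0.4007, 0.2624], [0.2379, -0.1107, -0.9649]], 't': [-622.9142, -28.2257, 392.2878]}
```

View pics/scene0.png

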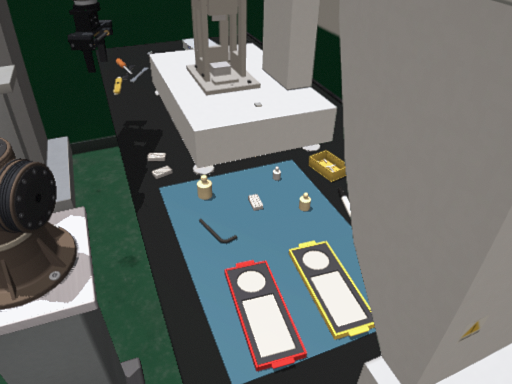

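View pics/top0.png

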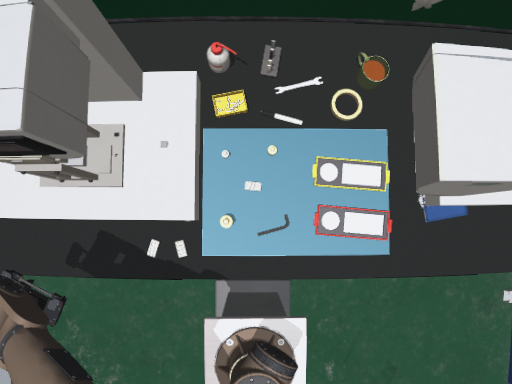

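View pics/wrist0.png

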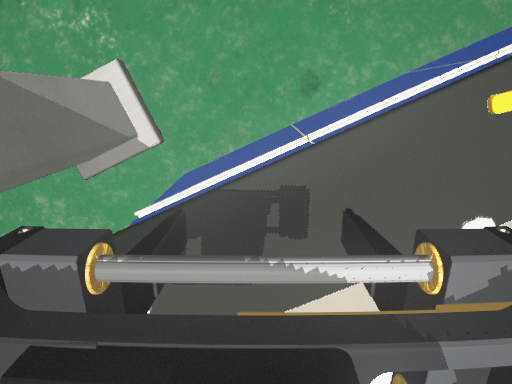

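```bash
python3 - <<'E'
import cv2,numpy as np
a=cv2.imread("pics/top0.png"); b=cv2.imread("pics/scene0.png")
cv2.imwrite("pics/topz.png",cv2.resize(a[120:265,195:395],None,fx=4,fy=4,interpolation=cv2.INTER_CUBIC))
c=np.hstack([cv2.resize(a[130:260,130:210],None,fx=4,fy=4),cv2.resize(b[85:215,140:250],None,fx=4,fy=4)]); cv2.imwrite("pics/z2.png",c)
E
```

```text
(no output)
```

View pics/topz.png

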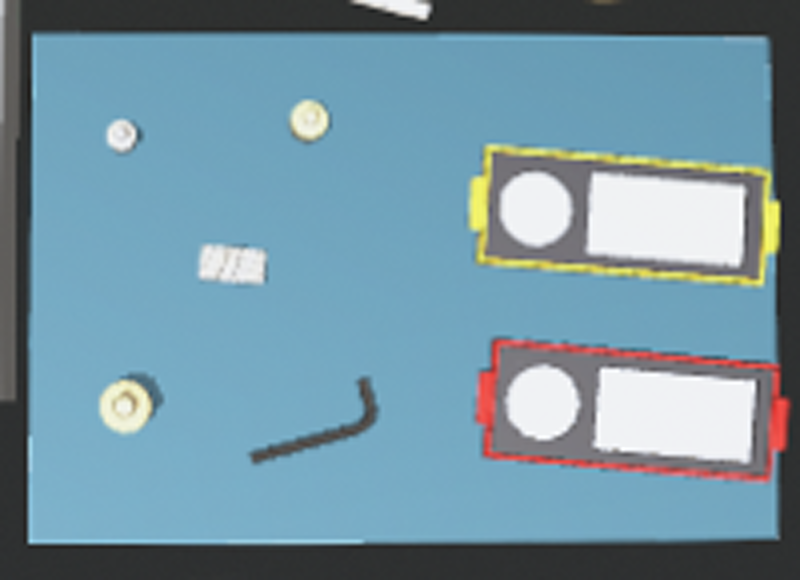

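View pics/z2.png

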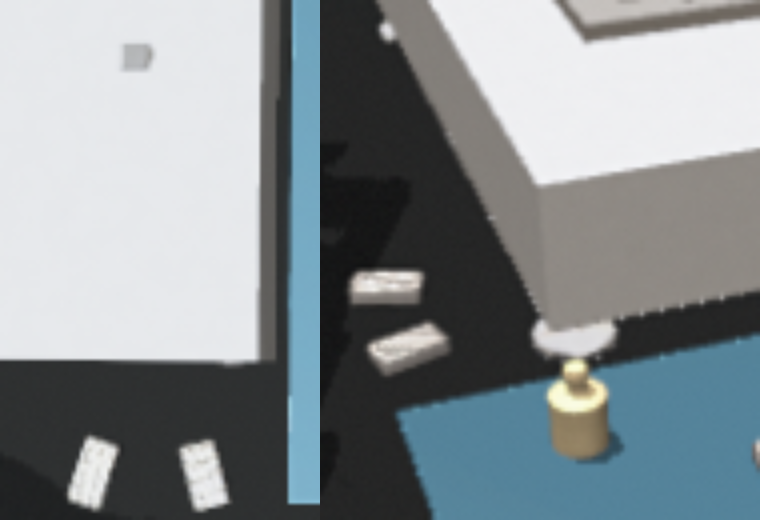

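```bash
cat > h.py <<'E'
from cell import env, optics
import cv2,numpy as np
def ray(m,uv):
    K=np.array(m["mtx"]);D=np.array(m["distortion"]);R=np.array(m["R"]);t=np.array(m["t"])
    p=cv2.undistortPoints(np.array([[uv]],float),K,D)[0,0]
    d=R.T@np.array([p[0],p[1],1.]); return -R.T@t,d/np.linalg.norm(d)
def plane(m,uv,z):
    o,d=ray(m,uv); return o+d*(z-o[2])/d[2]
def tri(ms,uvs):
    A=np.zeros((3,3));b=np.zeros(3);L=[]
    for m,u in zip(ms,uvs):
        o,d=ray(m,u);P=np.eye(3)-np.outer(d,d);A+=P;b+=P@o;L.append((o,P))
    X=np.linalg.solve(A,b); return X,[float(np.linalg.norm(P@(X-o))) for o,P in L]
def proj(m,X):
    r,_=cv2.Rodrigues(np.array(m["R"]));q,_=cv2.projectPoints(np.array([X],float),r,np.array(m["t"]),np.array(m["mtx"]),np.array(m["distortion"]));return q[0,0]
E
python3 - <<'E'
from h import *
m=optics.camera_model("top"); s=optics.camera_model("scene")
for n,uv,z in [("block corner fr top",(198,219),100),("block far",(198,72),100),("ins mat",(253,186),15),("insL1",(153,248),13),("insL2",(181,248),13),("mat corners",(203,129),2),("",(388,129),2),("",(203,255),2),("",(389,255),2),("right machine",(416,190),150),("right2",(437,50),150)]:
    print(n,plane(m,uv,z).round(0))
# block corner heights: front-right top corner in scene
print(tri([m,s],[(197.5,219),(140+(540-320)/4,85+185/4)]))
# masks
T=cv2.imread("pics/top0.png");S=cv2.imread("pics/scene0.png")
for nm,I in (("top",T),("scene",S)):
    H=cv2.cvtColor(I,cv2.COLOR_BGR2HSV)
    y=cv2.inRange(H,(25,180,120),(35,255,255)); r=cv2.inRange(H,(0,180,120),(6,255,255))
    for c,M in (("y",y),("r",r)):
        cs=max(cv2.findContours(M,0,2)[0],key=cv2.contourArea); print(nm,c,cv2.minAreaRect(cs))
    w=cv2.inRange(H,(0,0,170),(180,60,255))
    for cc in cv2.findContours(w,0,2)[0]:
        A=cv2.contourArea(cc); x=cv2.boundingRect(cc)
        if 15<A<3000: print(nm,"w",A,x,np.round(cv2.minAreaRect(cc)[0],1),np.round(cv2.minAreaRect(cc)[1:][0],1),cv2.minAreaRect(cc)[2])
E
```

```text
block corner fr top [457. 167. 100.]
block far [894. 172. 100.]
ins mat [558.   7.  15.]
insL1 [367. 316.  13.]
insL2 [367. 228.  13.]
mat corners [739. 164.   2.]
 [ 743. -428.    2.]
 [345. 162.   2.]
 [ 340. -423.    2.]
right machine [ 537. -460.  150.]
right2 [ 961. -548.  150.]
(array([456.88409192, 162.24274558, 152.36500333]), [0.5347563013895161, 0.5347563013894235])Traceback (most recent call last):
  File "<stdin>", line 13, in <module>
ValueError: max() iterable argument is empty
```

```bash
cat > seg.py <<'E'
from h import *
for nm in ("top","scene"):
    I=cv2.imread(f"pics/{nm}0.png"); H=cv2.cvtColor(I,cv2.COLOR_BGR2HSV)
    if nm=="top": print(H[205,322-4],H[205,345],H[171,315], H[237,350],H[160,330])
    y=cv2.inRange(H,(22,120,120),(36,255,255)); r=cv2.inRange(H,(0,150,120),(8,255,255))|cv2.inRange(H,(172,150,120),(180,255,255))
    mat=cv2.inRange(H,(90,80,40),(110,255,255))
    br=cv2.inRange(H,(15,25,100),(36,130,255))
    w=cv2.inRange(H,(0,0,140),(180,40,255))
    k=cv2.inRange(H,(0,0,0),(180,255,90))
    for c,M in (("y",y),("r",r),("brass",br),("w",w),("k",k)):
        for cc in cv2.findContours(M,0,1)[0]:
            A=cv2.contourArea(cc); q=cv2.minAreaRect(cc)
            x,yy=q[0]
            inside=(200<x<392 and 125<yy<258) if nm=="top" else (160<x<375 and 140<yy<370)
            if 12<A<4000 and inside: print(nm,c,A,cv2.boundingRect(cc),np.round(q[0],1),np.round(q[1],1),round(q[2],1))
E
python3 seg.py
```

```text
[177 112 137] [100 103 190] [ 30 141 240] [174  84 180] [120  11 118]
top y 118.5 (313, 157, 77, 34) [351.  173.6] [77.1 28.9] 4.8
top r 40.0 (359, 209, 33, 24) [379.3 214.5] [38.8 16.3] 38.2
top r 31.5 (314, 205, 9, 23) [317.1 215.5] [ 4.8 22.6] 12.8
top brass 94.0 (220, 215, 13, 12) [226. 221.] [11.3 11.3] 45.0
top brass 51.5 (268, 146, 9, 9) [272. 150.] [8. 8.] 90.0
top w 65.0 (220, 215, 12, 13) [225.5 221. ] [11. 12.] 0.0
top w 775.0 (343, 211, 41, 25) [363.1 223.3] [40.  21.1] 5.7
top w 262.0 (321, 211, 20, 19) [330. 220.] [18.4 18.4] 45.0
top w 117.5 (245, 181, 17, 10) [252.7 185.6] [16.1  8.6] 7.1
top w 782.5 (341, 163, 41, 24) [361.  174.4] [39.5 21.4] 4.4
top w 257.5 (320, 163, 19, 19) [329. 172.] [18. 18.] 90.0
top w 34.5 (222, 150, 7, 8) [225.  153.5] [7. 6.] 90.0
top w 37.0 (267, 145, 10, 10) [272.1 149.3] [9.4 8.5] 26.6
scene y 641.5 (289, 241, 85, 98) [332.9 287.3] [108.3  46.2] 62.0
scene y 21.0 (332, 166, 8, 6) [335.4 168.7] [7.5 4.6] 14.0
scene y 55.5 (310, 153, 24, 25) [324. 163.] [30.4 10.7] 40.8
scene y 18.5 (320, 151, 24, 12) [332.2 155.4] [25.1  5. ] 21.8
scene 
[... 377 characters left out ...]
35.9] 70.8
scene w 1556.0 (311, 271, 56, 56) [337.8 297.9] [63.5 29.8] 59.0
scene w 446.0 (237, 271, 29, 22) [251.  281.5] [21. 28.] 90.0
scene w 364.5 (302, 251, 27, 19) [315. 260.] [18. 26.] 90.0
scene w 75.0 (342, 196, 10, 20) [347.6 205. ] [20.2  6. ] 65.2
scene w 114.0 (249, 194, 14, 14) [255.1 200.2] [14.8  9.8] 63.4
scene w 20.0 (197, 180, 12, 8) [202.  184.4] [11.1  4.8] 29.1
scene w 33.5 (273, 166, 8, 9) [276.5 170.5] [7.1 7.1] 45.0
scene w 80.0 (152, 166, 19, 10) [161.1 170.8] [ 6. 18.] 71.6
scene k 3853.0 (228, 264, 75, 99) [264.9 311. ] [99.3 45.9] 71.6
scene k 3101.5 (293, 244, 80, 88) [333.1 285.2] [98.4 38.9] 61.4
scene k 123.5 (199, 219, 38, 25) [215.6 233. ] [41.1 12.4] 25.9
```

```bash
python3 - <<'E'
import cv2,numpy as np
b=cv2.imread("pics/scene0.png")
cv2.imwrite("pics/s1.png",cv2.resize(b[160:250,180:320],None,fx=5.5,fy=5.5,interpolation=cv2.INTER_CUBIC))
cv2.imwrite("pics/s2.png",cv2.resize(b[235:365,220:375],None,fx=4.5,fy=4.5,interpolation=cv2.INTER_CUBIC))
E
```

```text
(no output)
```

View pics/s1.png

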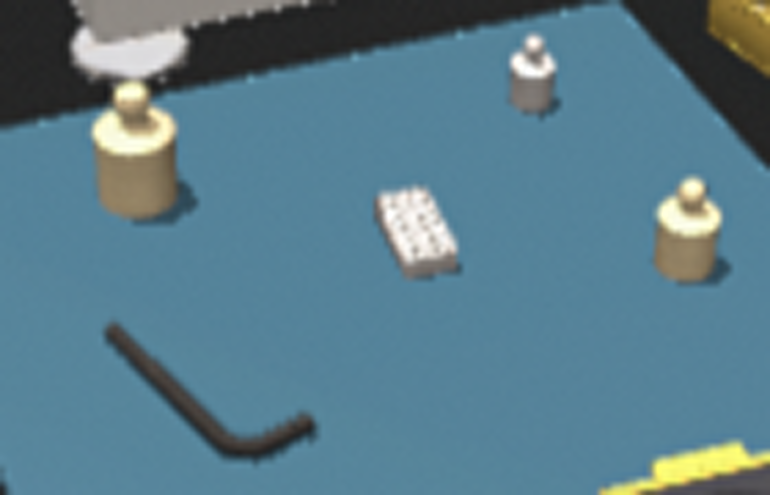

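View pics/s2.png

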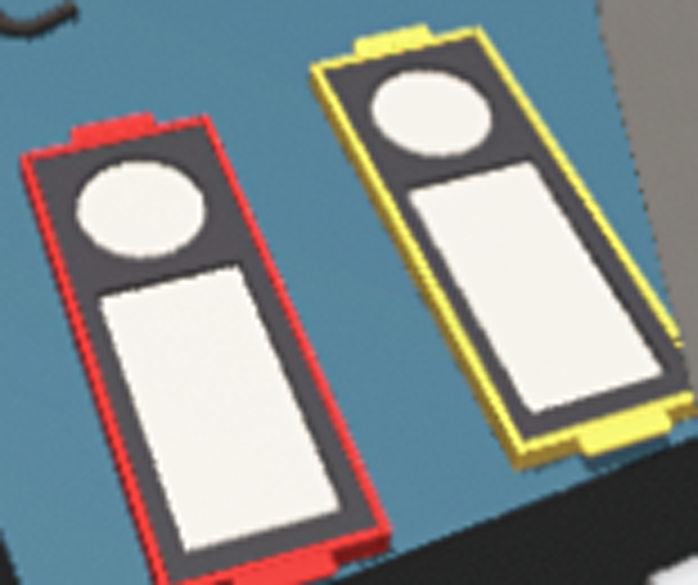

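```bash
cat > m1.py <<'E'
from h import *
m=optics.camera_model("top"); s=optics.camera_model("scene")
def zt(x,y): return (195+x/4-.375,120+y/4-.375)
def zs(x,y): return (180+x/5.5-.4,160+y/5.5-.4)
for n,a,b in [("large knob",zt(124,404),zs(131,98)),("small knob",zt(121.5,132),zs(534,45)),("med knob",zt(309,117),zs(692,190)),
  ("insert",(252.7,185.6),zs(418,224)),("hex long end",zt(255,458),zs(113,332)),("hex short end",zt(364,380),zs(312,428))]:
    X,e=tri([m,s],[a,b]); print(n,X.round(1),np.round(e,1))
def moms(nm):
    I=cv2.imread(f"pics/{nm}0.png");H=cv2.cvtColor(I,cv2.COLOR_BGR2HSV);w=cv2.inRange(H,(0,0,150),(180,40,255));o={}
    for cc in cv2.findContours(w,0,1)[0]:
        A=cv2.contourArea(cc)
        if not 230<A<2100: continue
        M=cv2.moments(cc);c=(M["m10"]/M["m00"],M["m01"]/M["m00"])
        if (nm=="top" and 320<c[0]<372 and c[1]>160) or (nm=="scene" and c[0]>240 and c[1]>250): o[c]=(A,cc)
    return o
t=moms("top");sc=moms("scene")
print([np.round(k,1).tolist() for k in t],[np.round(k,1).tolist() for k in sc])
for a in t:
    for b in sc:
        X,e=tri([m,s],[a,b])
        if max(e)<6: print("pocket",X.round(1),np.round(e,1), t[a][0])
    print("  plane z10", plane(m,a,10).round(1))
    cc=t[a][1][:,0]; P=np.array([plane(m,c,10)[:2] for c in cc.astype(float)],np.float32); q=cv2.minAreaRect(P); print("   rect",np.round(q[0],1),np.round(q[1],1),round(q[2],1))
for b in sc: print(" scene plane z10",plane(s,b,10).round(1))
I=cv2.imread("pics/top0.png");H=cv2.cvtColor(I,cv2.COLOR_BGR2HSV);w=cv2.inRange(H,(0,0,140),(180,40,255))[181:192,243:264]
cc=max(cv2.findContours(w,0,1,offset=(243,181))[0],key=cv2.contourArea)[:,0]
P=np.array([plane(m,c,15)[:2] for c in cc.astype(float)],np.float32);print("ins",cv2.minAreaRect(P))
k=cv2.inRange(H,(0,0,0),(180,255,110)); k[:,:]=k; 
cc=[c for c in cv2.findContours(k,0,1)[0] if 20<cv2.contourArea(c)<300 and 255<c[:,0,0].mean()<292 and 210<c[:,0,1].mean()<240]
for c in cc:
    P=np.array([plane(m,p,7)[:2] for p in c[:,0].astype(float)],np.float32);print("hex",cv2.minAreaRect(P),len(P)); print(P.round(0).tolist())
E
python3 m1.py
```

```text
large knob [451.8  88.8  58. ] [0.4 0.4]
small knob [659.3  92.3  36.5] [0.1 0.1]
med knob [670.6 -51.1  44.2] [0.9 0.9]
insert [560.9   7.1  13. ] [1.2 1.2]
hex long end [410.5 -10.    7.8] [0.5 0.5]
hex short end [471.2 -95.1   4.5] [1.2 1.2]
[[363.1, 223.3], [330.2, 220.1], [361.0, 174.5], [328.4, 171.8]] [[381.3, 371.2], [485.8, 369.6], [267.6, 325.4], [338.1, 298.4], [250.8, 281.1], [315.4, 259.8]]
pocket [ 442.8 -339.1    6.1] [1.2 1.2] 766.0
  plane z10 [ 441.7 -337.7   10. ]
   rect [ 441.7 -338. ] [127.4  65. ] 84.7
pocket [ 452.7 -233.1   10.9] [0.4 0.4] 258.0
  plane z10 [ 452.4 -233.1   10. ]
   rect [ 452.7 -232.7] [56.7 55.9] 89.5
pocket [ 596.5 -334.9    6.8] [1.5 1.5] 770.0
  plane z10 [ 594.9 -333.3   10. ]
   rect [ 594.8 -333.9] [126.5  67.2] 85.7
pocket [ 603.7 -229.6   11.1] [0.8 0.8] 253.5
  plane z10 [ 603.1 -229.5   10. ]
   rect [ 602.6 -229.7] [53.9 56.8] 89.2
 scene plane z10 [ 583.7 -498.7   10. ]
 scene plane z10 [ 754.2 -572.4   10. ]
 scene plane z10 [ 442.7 -341.8   10. ]
 scene plane z10 [ 596.2 -337.3   10. ]
 scene plane z10 [ 453.4 -232.5   10. ]
 scene plane z10 [ 605.1 -229.    10. ]
ins ((559.48486328125, 7.633241653442383), (49.79811096191406, 26.4815673828125), 82.84822845458984)
```

```bash
python3 - <<'E'
import cv2,numpy as np
b=cv2.imread("pics/top0.png")
cv2.imwrite("pics/t3.png",cv2.resize(b[30:240,380:512],None,fx=2.8,fy=2.8,interpolation=cv2.INTER_CUBIC))
from h import *
m=optics.camera_model("top")
for z in (0,100,200,300,400): print(z,[plane(m,p,z).round(0)[:2].tolist() for p in [(416,190),(437,50),(418,181),(415,203)]])
E
```

```text
0 [[546.0, -517.0], [1020.0, -616.0], [575.0, -525.0], [504.0, -513.0]]
100 [[540.0, -479.0], [981.0, -571.0], [567.0, -486.0], [502.0, -475.0]]
200 [[535.0, -441.0], [941.0, -526.0], [559.0, -447.0], [499.0, -437.0]]
300 [[529.0, -403.0], [902.0, -480.0], [552.0, -409.0], [496.0, -399.0]]
400 [[523.0, -364.0], [862.0, -435.0], [544.0, -370.0], [493.0, -361.0]]
```

View pics/t3.png

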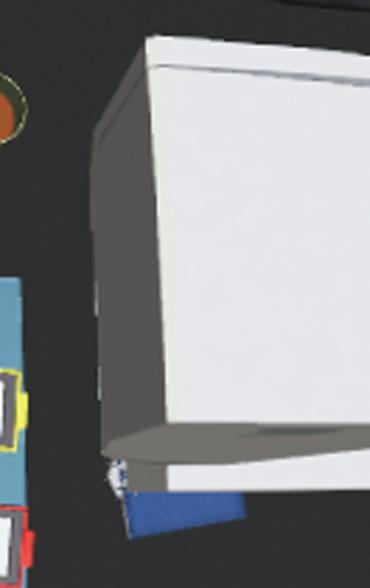

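```bash
cat > go.py <<'E'
import sys
from h import *
from scipy.spatial.transform import Rotation as Ro
# args: x y z yawdeg tiltdeg(about tool z); n shown
x,y,z,yaw,tilt=map(float,sys.argv[1:6])
st=env.state(); p=np.array(st["eef_pos"]); R0=Ro.from_euler("xyz",st["tcp_rot"])
R1=Ro.from_euler("xyz",[-90,0,yaw],degrees=True)*Ro.from_rotvec([0,0,np.radians(tilt)])
R=R0.inv()*R1; d=R0.inv().apply(np.array([x,y,z])-p)/1000
print("t",round(st["t"],2),"pos",p.round(1),"rpy",np.degrees(st["tcp_rot"]).round(1),"F",np.round(st["ft_force"],1),"op mm",round(st["opening"]*95.1,1))
print("slide",d.round(4).tolist(),"dr",R.as_rotvec().round(3).tolist(),"rows",np.ceil(max(np.linalg.norm(d)/.0417,np.degrees(R.magnitude())/7.16)))
E
python3 go.py 451.5 89 214 -90 12
```

```text
t 0.15 pos [259.2 568.5 214.2] rpy [-90.    0.  -24.5] F [0.6 0.7 0.1] op mm 95.0
slide [0.3739, 0.0005, -0.3565] dr [0.12, 1.139, 0.186] rows 13.0
```

Emit:
{"api": "drive_tool", "payload": {"steps": [{"slide": [0.374,0,-0.3565],"dr": [0.12,1.139,0.186],"fingers": 0.095},{"slide": [0.374,0,-0.3565],"dr": [0.12,1.139,0.186],"fingers": 0.095},{"slide": [0.374,0,-0.3565],"dr": [0.12,1.139,0.186],"fingers": 0.095},{"slide": [0.374,0,-0.3565],"dr": [0.12,1.139,0.186],"fingers": 0.095},{"slide": [0.374,0,-0.3565],"dr": [0.12,1.139,0.186],"fingers": 0.095}]}}

```text
t: 0.57
eef_pos: [337.0, 373.6, 214.5]
tcp_rot: [-1.54, 0.114, -1.046]
ft_force: [2.4, 0.5, -0.5]
opening: 0.999
```

```bash
python3 go.py 451.5 89 214 -90 12
```

```text
t 0.57 pos [337.  373.6 214.5] rpy [-88.2   6.5 -59.9] F [ 2.4  0.5 -0.5] op mm 95.0
slide [0.3018, -0.0354, -0.0425] dr [0.054, 0.52, 0.085] rows 8.0
```

Emit:
{"api": "drive_tool", "payload": {"steps": [{"slide": [0.302,-0.035,-0.0425],"dr": [0.054,0.52,0.085],"fingers": 0.095},{"slide": [0.302,-0.035,-0.0425],"dr": [0.054,0.52,0.085],"fingers": 0.095},{"slide": [0.302,-0.035,-0.0425],"dr": [0.054,0.52,0.085],"fingers": 0.095},{"slide": [0.302,-0.035,-0.0425],"dr": [0.054,0.52,0.085],"fingers": 0.095},{"slide": [0.302,-0.035,-0.0425],"dr": [0.054,0.52,0.085],"fingers": 0.095}]}}

```text
t: 0.98
eef_pos: [415.7, 180.4, 214.2]
tcp_rot: [-1.571, 0.21, -1.573]
ft_force: [1.9, 0.8, 0.1]
opening: 0.998
```

```bash
python3 go.py 451.5 89 200 -90 12
```

```text
t 0.98 pos [415.7 180.4 214.2] rpy [-90.   12.  -90.1] F [1.9 0.8 0.1] op mm 94.9
slide [0.0923, -0.0051, 0.036] dr [0.0, -0.002, -0.0] rows 3.0
```

Emit:
{"api": "drive_tool", "payload": {"steps": [{"slide": [0.092,-0.005,0.036],"dr": [0,0,0],"fingers": 0.095},{"slide": [0.092,-0.005,0.036],"dr": [0,0,0],"fingers": 0.095},{"slide": [0.092,-0.005,0.036],"dr": [0,0,0],"fingers": 0.095},{"slide": [0.092,-0.005,0.036],"dr": [0,0,0],"fingers": 0.095}]}}

```text
t: 1.32
eef_pos: [453.4, 88.7, 199.4]
tcp_rot: [-1.571, 0.208, -1.57]
ft_force: [-0.4, 0.1, 0.3]
opening: 0.999
```

```bash
python3 go.py 451.5 89 26 -90 12; python3 - <<'E'
from h import *
m=optics.camera_model("wrist");cv2.imwrite("pics/w1.png",optics.read_camera("wrist")[:,:,::-1])
for X in ([451.8,88.8,64],[451.8,88.8,46]): print(proj(m,X).round(1))
cv2.imwrite("pics/sc1.png",optics.read_camera("scene")[:,:,::-1])
E
```

```text
t 1.32 pos [453.4  88.7 199.4] rpy [-90.   11.9 -89.9] F [-0.4  0.1  0.3] op mm 95.0
slide [0.0356, 0.1697, -0.0018] dr [0.001, 0.001, 0.001] rows 5.0
[264.  199.3]
[264.  197.4]
```

View pics/w1.png

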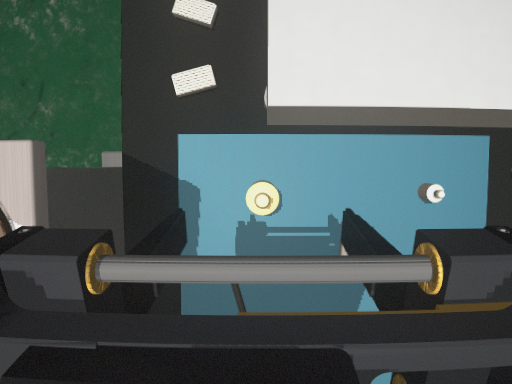

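View pics/sc1.png

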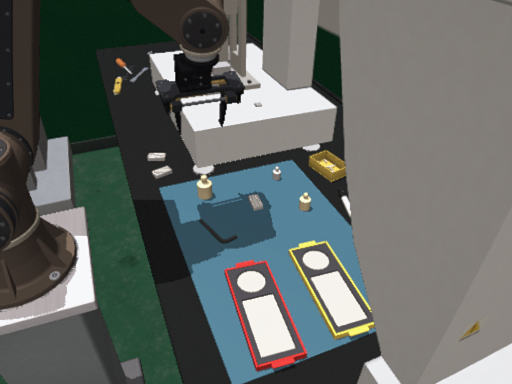

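Emit:
{"api": "drive_tool", "payload": {"steps": [{"slide": [0.036,0.17,-0.002],"fingers": 0.095},{"slide": [0.036,0.17,-0.002],"fingers": 0.095},{"slide": [0.036,0.17,-0.002],"fingers": 0.095},{"slide": [0.036,0.17,-0.002],"fingers": 0.095},{"slide": [0.036,0.17,-0.002],"fingers": 0.095}]}}

```text
invalid input
```

```bash
python3 go.py 451.5 89 26 -90 12; 
```

```text
t 1.42 pos [452.   91.4 199.8] rpy [-90.   12.  -89.8] F [0.2 0.8 0.6] op mm 95.2
slide [0.0384, 0.1695, -0.0004] dr [0.001, 0.003, 0.001] rows 5.0
```

Emit:
{"api": "drive_tool", "payload": {"steps": [{"slide": [0.037,0.17,-0.001],"dr": [0,0,0],"fingers": 0.095},{"slide": [0.037,0.17,-0.001],"dr": [0,0,0],"fingers": 0.095},{"slide": [0.037,0.17,-0.001],"dr": [0,0,0],"fingers": 0.095},{"slide": [0.037,0.17,-0.001],"dr": [0,0,0],"fingers": 0.095},{"slide": [0.037,0.17,-0.001],"dr": [0,0,0],"fingers": 0.095}]}}

```text
t: 1.83
eef_pos: [448.3, 91.9, 21.6]
tcp_rot: [-1.579, 0.209, -1.566]
ft_force: [-1.3, 0.6, -0.6]
opening: 1.001
```

Emit:
{"api": "drive_tool", "payload": {"steps": [{"slide": [0,0,0],"dr": [0,0,0],"fingers": 0.02},{"slide": [0,0,0],"dr": [0,0,0],"fingers": 0.02},{"slide": [0,0,0],"dr": [0,0,0],"fingers": 0.02},{"slide": [0,0,0],"dr": [0,0,0],"fingers": 0.02},{"slide": [0,0,0],"dr": [0,0,0],"fingers": 0.02}]}}

```text
t: 2.25
eef_pos: [452.0, 90.8, 27.8]
tcp_rot: [-1.567, 0.208, -1.565]
ft_force: [0.3, 0.2, -0.3]
opening: 0.707
```

Emit:
{"api": "drive_tool", "payload": {"steps": [{"slide": [0,0,0],"dr": [0,0,0],"fingers": 0.01},{"slide": [0,0,0],"dr": [0,0,0],"fingers": 0.01},{"slide": [0,0,0],"dr": [0,0,0],"fingers": 0.01},{"slide": [0,0,0],"dr": [0,0,0],"fingers": 0.01},{"slide": [0,0,0],"dr": [0,0,0],"fingers": 0.01}]}}

```text
t: 2.67
eef_pos: [451.6, 90.6, 26.2]
tcp_rot: [-1.57, 0.208, -1.566]
ft_force: [0.9, 0.0, 1.2]
opening: 0.378
```

Emit:
{"api": "drive_tool", "payload": {"steps": [{"slide": [0,0,0],"dr": [0,0,0],"fingers": 0.01},{"slide": [0,0,0],"dr": [0,0,0],"fingers": 0.01},{"slide": [0,0,0],"dr": [0,0,0],"fingers": 0.01}]}}

```text
t: 2.92
eef_pos: [451.5, 90.6, 26.1]
tcp_rot: [-1.57, 0.208, -1.566]
ft_force: [1.7, 0.1, 3.2]
opening: 0.375
```

```bash
python3 go.py 452 90 130 -90 12; 
```

```text
t 2.92 pos [451.5  90.6  26.1] rpy [-90.   11.9 -89.7] F [1.7 0.1 3.2] op mm 35.6
slide [-0.0209, -0.1017, 0.0005] dr [0.0, 0.005, 0.001] rows 3.0
```

Emit:
{"api": "drive_tool", "payload": {"steps": [{"slide": [-0.007,-0.034,0],"dr": [0,0,0],"fingers": 0.01},{"slide": [-0.014,-0.067,0],"dr": [0,0,0],"fingers": 0.01},{"slide": [-0.018,-0.088,0],"dr": [0,0,0],"fingers": 0.01},{"slide": [-0.018,-0.088,0],"dr": [0,0,0],"fingers": 0.01}]}}

```text
t: 3.25
eef_pos: [452.1, 90.0, 118.7]
tcp_rot: [-1.566, 0.208, -1.564]
ft_force: [1.1, 0.4, -5.3]
opening: 0.377
```

```bash
python3 go.py 603.4 -227.6 114 -90 12; 
```

```text
t 3.25 pos [452.1  90.  118.7] rpy [-89.7  11.9 -89.6] F [ 1.1  0.4 -5.3] op mm 35.9
slide [0.3127, -0.0605, 0.1496] dr [-0.003, 0.006, 0.001] rows 9.0
```

Emit:
{"api": "drive_tool", "payload": {"steps": [{"slide": [0.018,-0.0035,0.0085],"dr": [0,0,0],"fingers": 0.01},{"slide": [0.05,-0.0098,0.024],"dr": [0,0,0],"fingers": 0.01},{"slide": [0.085,-0.0165,0.041],"dr": [0,0,0],"fingers": 0.01},{"slide": [0.12,-0.0233,0.0575],"dr": [0,0,0],"fingers": 0.01},{"slide": [0.155,-0.03,0.074],"dr": [0,0,0],"fingers": 0.01}]}}

```text
t: 3.67
eef_pos: [525.7, -68.8, 111.4]
tcp_rot: [-1.573, 0.21, -1.565]
ft_force: [1.2, 1.3, -3.8]
opening: 0.378
```

```bash
python3 go.py 603.4 -227.6 114 -90 12; 
```

```text
t 3.67 pos [525.7 -68.8 111.4] rpy [-90.1  12.  -89.7] F [ 1.2  1.3 -3.8] op mm 36.0
slide [0.1552, -0.0359, 0.0768] dr [0.003, 0.005, -0.0] rows 5.0
```

Emit:
{"api": "drive_tool", "payload": {"steps": [{"slide": [0.035,-0.008,0.017],"dr": [0,0,0],"fingers": 0.01},{"slide": [0.07,-0.016,0.034],"dr": [0,0,0],"fingers": 0.01},{"slide": [0.105,-0.024,0.052],"dr": [0,0,0],"fingers": 0.01},{"slide": [0.14,-0.032,0.069],"dr": [0,0,0],"fingers": 0.01},{"slide": [0.155,-0.035,0.077],"dr": [0,0,0],"fingers": 0.01}]}}

```text
t: 4.08
eef_pos: [604.7, -230.0, 112.7]
tcp_rot: [-1.571, 0.209, -1.568]
ft_force: [-1.2, 0.9, -4.7]
opening: 0.375
```

Emit:
{"api": "drive_tool", "payload": {"steps": [{"slide": [0,0,0],"dr": [0,0,0],"fingers": 0.01},{"slide": [0,0,0],"dr": [0,0,0],"fingers": 0.01}]}}

```text
t: 4.25
eef_pos: [603.0, -226.1, 112.5]
tcp_rot: [-1.574, 0.211, -1.567]
ft_force: [0.1, 0.0, -5.7]
opening: 0.378
```

```bash
python3 go.py 603.4 -227.6 50 -90 12; python3 - <<'E'
from h import *
m=optics.camera_model("wrist");cv2.imwrite("pics/w2.png",optics.read_camera("wrist")[:,:,::-1])
print(proj(m,[603.4,-229.4,10]))
cv2.imwrite("pics/sc2.png",optics.read_camera("scene")[:,:,::-1])
E
```

```text
t 4.25 pos [ 603.  -226.1  112.5] rpy [-90.2  12.1 -89.8] F [ 0.1  0.  -5.7] op mm 36.0
slide [0.0145, 0.0608, 0.0006] dr [0.004, 0.003, -0.001] rows 2.0
[266.34769584 207.04763561]
```

View pics/w2.png

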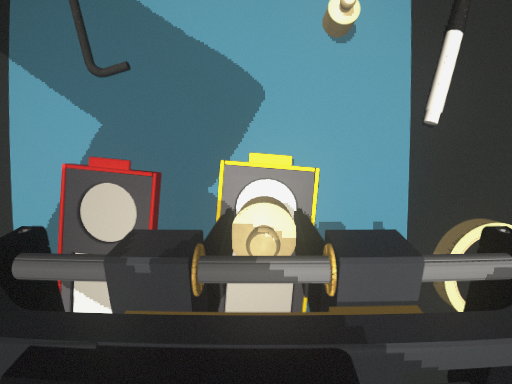

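View pics/sc2.png

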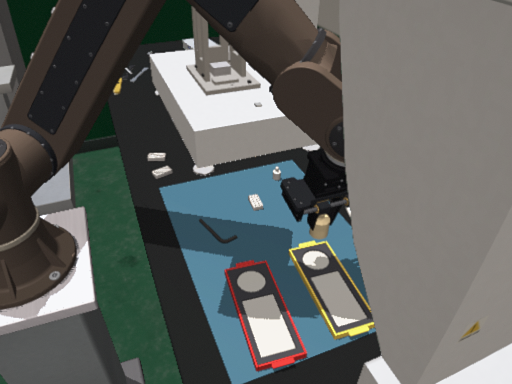

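Emit:
{"api": "drive_tool", "payload": {"steps": [{"slide": [0.008,0.03,0],"dr": [0,0,0],"fingers": 0.01},{"slide": [0.0145,0.06,0],"dr": [0,0,0],"fingers": 0.01},{"slide": [0.0165,0.071,0],"dr": [0,0,0],"fingers": 0.01},{"slide": [0.0165,0.071,0],"dr": [0,0,0],"fingers": 0.01},{"slide": [0.0165,0.071,0],"dr": [0,0,0],"fingers": 0.01}]}}

```text
t: 4.77
eef_pos: [603.9, -226.7, 42.7]
tcp_rot: [-1.571, 0.209, -1.565]
ft_force: [0.8, -0.4, -3.7]
opening: 0.379
```

```bash
python3 go.py 603.4 -227.6 34 -90 12; python3 - <<'E'
from h import *
for i in range(3): optics.read_camera("top"); print(env.state()["eef_pos"].round(1),env.state()["ft_force"].round(1))
E
```

```text
t 4.77 pos [ 603.9 -226.7   42.7] rpy [-90.   12.  -89.7] F [ 0.8 -0.4 -3.7] op mm 36.1
slide [0.0027, 0.0083, -0.0005] dr [0.002, 0.006, 0.0] rows 1.0
[ 604.4 -227.1   43.6] [ 0.8 -0.  -5.2]
[ 604.6 -227.3   44.1] [ 0.6 -0.3 -4.8]
[ 604.6 -227.5   44.2] [ 0.6  0.2 -4.6]
```

Emit:
{"api": "drive_tool", "payload": {"steps": [{"slide": [0.001,0.0045,0],"dr": [0,0,0],"fingers": 0.01},{"slide": [0.0015,0.0085,-0.001],"dr": [0,0,0],"fingers": 0.01},{"slide": [0.0015,0.0085,-0.001],"dr": [0,0,0],"fingers": 0.01},{"slide": [0.0015,0.0085,-0.001],"dr": [0,0,0],"fingers": 0.01}]}}

```text
t: 5.25
eef_pos: [603.0, -227.2, 34.1]
tcp_rot: [-1.57, 0.208, -1.566]
ft_force: [1.9, -0.8, -2.3]
opening: 0.375
```

Emit:
{"api": "drive_tool", "payload": {"steps": [{"slide": [0.0004,0.0018,0],"dr": [0,0,0],"fingers": 0.01},{"slide": [0.0004,0.0018,0],"dr": [0,0,0],"fingers": 0.01},{"slide": [0.0004,0.0018,0],"dr": [0,0,0],"fingers": 0.01}]}}

```text
t: 5.5
eef_pos: [603.2, -227.3, 33.9]
tcp_rot: [-1.569, 0.208, -1.565]
ft_force: [-3.5, 1.1, 13.3]
opening: 0.376
```

Emit:
{"api": "drive_tool", "payload": {"steps": [{"slide": [0,0,0],"dr": [0,0,0],"fingers": 0.065},{"slide": [0,0,0],"dr": [0,0,0],"fingers": 0.065},{"slide": [0,0,0],"dr": [0,0,0],"fingers": 0.065},{"slide": [0,0,0],"dr": [0,0,0],"fingers": 0.065},{"slide": [0,0,0],"dr": [0,0,0],"fingers": 0.065}]}}

```text
t: 5.92
eef_pos: [602.8, -227.0, 31.8]
tcp_rot: [-1.571, 0.209, -1.566]
ft_force: [-0.1, -0.3, 0.3]
opening: 0.659
```

Emit:
{"api": "drive_tool", "payload": {"steps": [{"slide": [-0.006,-0.03,0],"dr": [0,0,0],"fingers": 0.065},{"slide": [-0.015,-0.07,0],"dr": [0,0,0],"fingers": 0.065},{"slide": [-0.019,-0.09,0],"dr": [0,0,0],"fingers": 0.065},{"slide": [-0.019,-0.09,0],"dr": [0,0,0],"fingers": 0.065}]}}

```text
t: 6.25
eef_pos: [604.5, -228.0, 128.7]
tcp_rot: [-1.564, 0.205, -1.564]
ft_force: [-0.2, -0.6, 0.1]
opening: 0.681
```

```bash
python3 go.py 560 7.5 110 -96 0; python3 - <<'E'
from h import *
cv2.imwrite("pics/t2.png",cv2.resize(optics.read_camera("top")[120:265,195:395,::-1],None,fx=4,fy=4))
E
```

```text
t 6.25 pos [ 604.5 -228.   128.7] rpy [-89.6  11.7 -89.6] F [-0.2 -0.6  0.1] op mm 64.8
slide [-0.2271, 0.066, -0.0434] dr [0.005, 0.11, -0.205] rows 6.0
```

View pics/t2.png

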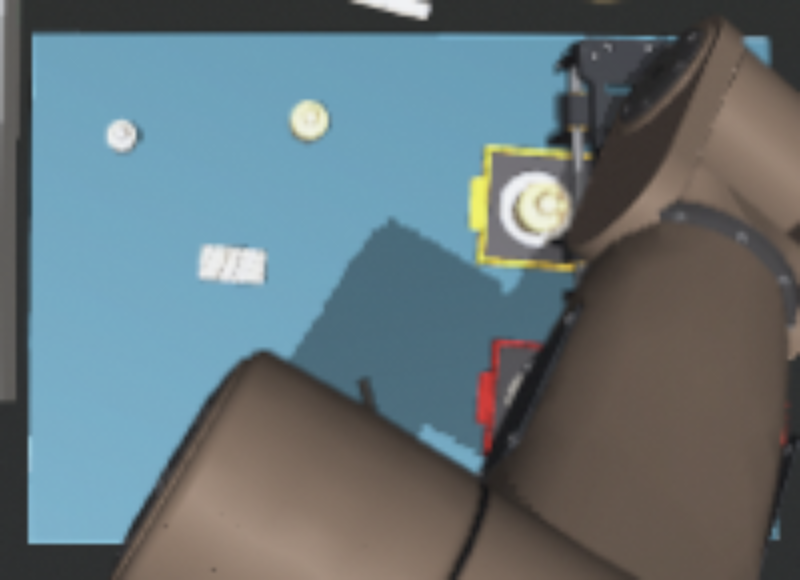

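Emit:
{"api": "drive_tool", "payload": {"steps": [{"slide": [-0.227,0.05,-0.0434],"dr": [0,0.13,-0.205],"fingers": 0.06},{"slide": [-0.227,0.05,-0.0434],"dr": [0,0.13,-0.205],"fingers": 0.06},{"slide": [-0.227,0.05,-0.0434],"dr": [0,0.13,-0.205],"fingers": 0.06},{"slide": [-0.227,0.05,-0.0434],"dr": [0,0.13,-0.205],"fingers": 0.06},{"slide": [-0.227,0.05,-0.0434],"dr": [0,0.13,-0.205],"fingers": 0.06}]}}

```text
t: 6.72
eef_pos: [564.5, -32.4, 120.9]
tcp_rot: [-1.586, 0.002, -1.694]
ft_force: [0.5, -0.0, 0.2]
opening: 0.629
```

```bash
python3 go.py 560 7.5 110 -97 0
```

```text
t 6.72 pos [564.5 -32.4 120.9] rpy [-90.9   0.1 -97.1] F [ 0.5 -0.   0.2] op mm 59.8
slide [-0.0391, 0.0112, -0.0092] dr [0.016, -0.001, -0.002] rows 1.0
```

Emit:
{"api": "drive_tool", "payload": {"steps": [{"slide": [-0.039,0.011,-0.007],"dr": [0,0,0],"fingers": 0.06},{"slide": [-0.039,0.011,-0.007],"dr": [0,0,0],"fingers": 0.06},{"slide": [-0.039,0.011,-0.007],"dr": [0,0,0],"fingers": 0.06}]}}

```text
t: 6.97
eef_pos: [562.6, 7.0, 110.0]
tcp_rot: [-1.587, 0.002, -1.691]
ft_force: [-0.1, -0.7, -0.2]
opening: 0.63
```

```bash
cat > look.py <<'E'
import sys
from h import *
optics.read_camera("top")
m=optics.camera_model("wrist");I=optics.read_camera("wrist")[:,:,::-1];cv2.imwrite(f"pics/{sys.argv[1]}.png",I)
import pickle;pickle.dump(m,open(f"pics/{sys.argv[1]}.pkl","wb"))
E
python3 look.py w3; python3 go.py 560 7.5 110 -97 0; python3 - <<'E'
from h import *;import pickle
m=pickle.load(open("pics/w3.pkl","rb")); print(proj(m,[560.2,7.3,15]))
E
```

```text
t 7.07 pos [563.5   4.6 110.7] rpy [-90.8   0.1 -97.1] F [-0.5  0.1  0.2] op mm 59.7
slide [-0.0024, 0.0007, -0.0038] dr [0.015, -0.001, -0.002] rows 1.0
[263.62072468 181.58009385]
```

View pics/w3.png

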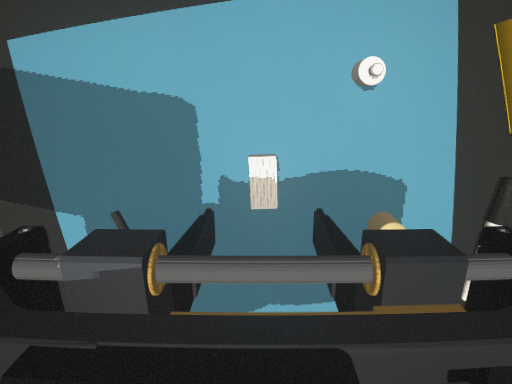

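```bash
python3 go.py 560.4 7.3 6 -97 0
```

```text
t 7.07 pos [563.5   4.6 110.7] rpy [-90.8   0.1 -97.1] F [-0.5  0.1  0.2] op mm 59.7
slide [-0.002, 0.1047, -0.0019] dr [0.015, -0.001, -0.002] rows 3.0
```

Emit:
{"api": "drive_tool", "payload": {"steps": [{"slide": [-0.002,0.04,-0.002],"dr": [0.015,0,0],"fingers": 0.06},{"slide": [-0.002,0.08,-0.002],"dr": [0.015,0,0],"fingers": 0.06},{"slide": [-0.002,0.099,-0.002],"dr": [0.015,0,0],"fingers": 0.06},{"slide": [-0.002,0.099,-0.002],"dr": [0.015,0,0],"fingers": 0.06},{"slide": [-0.002,0.099,-0.002],"dr": [0.015,0,0],"fingers": 0.06}]}}

```text
t: 7.48
eef_pos: [560.5, 6.4, 11.9]
tcp_rot: [-1.571, 0.002, -1.697]
ft_force: [-0.1, -0.1, 0.5]
opening: 0.628
```

Emit:
{"api": "drive_tool", "payload": {"steps": [{"slide": [0,0,0],"dr": [0,0,0],"fingers": 0.06},{"slide": [0,0,0],"dr": [0,0,0],"fingers": 0.06},{"slide": [0,0,0],"dr": [0,0,0],"fingers": 0.06},{"slide": [0,0,0],"dr": [0,0,0],"fingers": 0.06}]}}

```text
t: 7.82
eef_pos: [561.1, 7.4, 13.7]
tcp_rot: [-1.567, 0.002, -1.695]
ft_force: [0.6, -0.5, 0.5]
opening: 0.63
```

```bash
python3 go.py 560.4 7.3 6 -97 0
```

```text
t 7.82 pos [561.1   7.4  13.7] rpy [-89.8   0.1 -97.1] F [ 0.6 -0.5  0.5] op mm 59.9
slide [0.0003, 0.0077, -0.0007] dr [-0.003, -0.002, -0.002] rows 1.0
```

Emit:
{"api": "drive_tool", "payload": {"steps": [{"slide": [0,0.008,-0.0005],"dr": [0,0,0],"fingers": 0.06},{"slide": [0,0.008,-0.0005],"dr": [0,0,0],"fingers": 0.06},{"slide": [0,0.008,-0.0005],"dr": [0,0,0],"fingers": 0.01},{"slide": [0,0.008,-0.0005],"dr": [0,0,0],"fingers": 0.01},{"slide": [0,0.008,-0.0005],"dr": [0,0,0],"fingers": 0.01}]}}

```text
t: 8.23
eef_pos: [560.1, 7.7, 4.5]
tcp_rot: [-1.569, 0.002, -1.695]
ft_force: [-0.0, -0.2, 0.6]
opening: 0.476
```

Emit:
{"api": "drive_tool", "payload": {"steps": [{"slide": [0,0,0],"dr": [0,0,0],"fingers": 0.01},{"slide": [0,0,0],"dr": [0,0,0],"fingers": 0.01},{"slide": [0,0,0],"dr": [0,0,0],"fingers": 0.01},{"slide": [0,0,0],"dr": [0,0,0],"fingers": 0.01},{"slide": [0,0,0],"dr": [0,0,0],"fingers": 0.01}]}}

```text
t: 8.65
eef_pos: [560.2, 7.7, 4.5]
tcp_rot: [-1.569, 0.002, -1.695]
ft_force: [0.2, 0.2, -0.5]
opening: 0.261
```

Emit:
{"api": "drive_tool", "payload": {"steps": [{"slide": [0,0,0],"dr": [0,0,0],"fingers": 0.01},{"slide": [0,0,0],"dr": [0,0,0],"fingers": 0.01}]}}

```text
t: 8.82
eef_pos: [560.2, 7.7, 4.6]
tcp_rot: [-1.569, 0.002, -1.695]
ft_force: [0.1, -1.1, 0.8]
opening: 0.26
```

```bash
python3 go.py 560.4 7.3 6 -97 0
```

```text
t 8.82 pos [560.2   7.7   4.6] rpy [-89.9   0.1 -97.1] F [ 0.1 -1.1  0.8] op mm 24.8
slide [0.0004, -0.0014, 0.0003] dr [-0.002, -0.002, -0.002] rows 1.0
```

Emit:
{"api": "drive_tool", "payload": {"steps": [{"slide": [0,-0.025,0],"dr": [0,0,0],"fingers": 0.01},{"slide": [0,-0.06,0],"dr": [0,0,0],"fingers": 0.01},{"slide": [0,-0.1,0],"dr": [0,0,0],"fingers": 0.01},{"slide": [0,-0.118,0],"dr": [0,0,0],"fingers": 0.01},{"slide": [0,-0.118,0],"dr": [0,0,0],"fingers": 0.01}]}}

```text
t: 9.23
eef_pos: [561.4, 7.3, 126.5]
tcp_rot: [-1.563, 0.003, -1.695]
ft_force: [0.1, -0.3, -1.4]
opening: 0.26
```

```bash
python3 go.py 595.8 -335.5 120 -94.2 0
```

```text
t 9.23 pos [561.4   7.3 126.5] rpy [-89.5   0.1 -97.1] F [ 0.1 -0.3 -1.4] op mm 24.8
slide [0.336, 0.0063, 0.0764] dr [-0.008, -0.05, -0.002] rows 9.0
```

Emit:
{"api": "drive_tool", "payload": {"steps": [{"slide": [0.025,0,0.006],"dr": [0,0,0],"fingers": 0.01},{"slide": [0.06,0,0.0137],"dr": [0,-0.01,0],"fingers": 0.01},{"slide": [0.1,0,0.0228],"dr": [0,-0.02,0],"fingers": 0.01},{"slide": [0.14,0,0.032],"dr": [0,-0.03,0],"fingers": 0.01},{"slide": [0.18,0,0.041],"dr": [0,-0.04,0],"fingers": 0.01}]}}

```text
t: 9.65
eef_pos: [577.7, -177.8, 120.8]
tcp_rot: [-1.571, 0.003, -1.654]
ft_force: [0.5, 0.2, -1.3]
opening: 0.261
```

```bash
python3 go.py 595.8 -335.5 122 -94.2 0
```

```text
t 9.65 pos [ 577.7 -177.8  120.8] rpy [-90.    0.2 -94.7] F [ 0.5  0.2 -1.3] op mm 24.9
slide [0.1556, -0.0017, 0.0311] dr [0.0, -0.01, -0.003] rows 4.0
```

Emit:
{"api": "drive_tool", "payload": {"steps": [{"slide": [0.04,0,0.008],"dr": [0,-0.01,0],"fingers": 0.01},{"slide": [0.08,0,0.016],"dr": [0,-0.01,0],"fingers": 0.01},{"slide": [0.12,0,0.024],"dr": [0,-0.01,0],"fingers": 0.01},{"slide": [0.15,0,0.03],"dr": [0,-0.01,0],"fingers": 0.01},{"slide": [0.1555,0,0.031],"dr": [0,-0.01,0],"fingers": 0.01}]}}

```text
t: 10.07
eef_pos: [595.5, -338.6, 119.7]
tcp_rot: [-1.57, 0.002, -1.648]
ft_force: [0.1, 0.3, -1.1]
opening: 0.262
```

Emit:
{"api": "drive_tool", "payload": {"steps": [{"slide": [0,0,0],"dr": [0,0,0],"fingers": 0.01},{"slide": [0,0,0],"dr": [0,0,0],"fingers": 0.01},{"slide": [0,0,0],"dr": [0,0,0],"fingers": 0.01},{"slide": [0,0,0],"dr": [0,0,0],"fingers": 0.01}]}}

```text
t: 10.4
eef_pos: [596.3, -332.2, 121.6]
tcp_rot: [-1.57, 0.003, -1.643]
ft_force: [1.1, 0.5, -2.0]
opening: 0.257
```

```bash
python3 look.py w4;python3 go.py 595.8 -335.5 14 -94.2 0;python3 - <<'E'
from h import *;import pickle
m=pickle.load(open("pics/w4.pkl","rb")); print(proj(m,[595.8,-335,10]),proj(m,[603.4,-229.4,72]))
E
```

```text
t 10.5 pos [ 596.4 -332.6  122. ] rpy [-89.9   0.1 -94.2] F [-0.2  0.6 -1.1] op mm 24.2
slide [0.0032, 0.1079, -0.0006] dr [-0.002, 0.001, -0.002] rows 3.0
[264.90922473 181.32461072] [265.26328939  55.4581661 ]
```

View pics/w4.png

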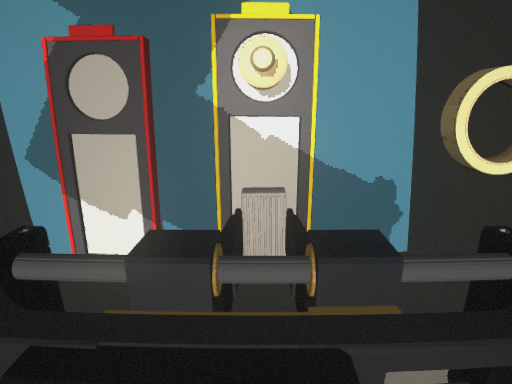

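Emit:
{"api": "drive_tool", "payload": {"steps": [{"slide": [0.003,0.03,0],"dr": [0,0,0],"fingers": 0.01},{"slide": [0.003,0.065,0],"dr": [0,0,0],"fingers": 0.01},{"slide": [0.003,0.09,0],"dr": [0,0,0],"fingers": 0.01},{"slide": [0.003,0.1,0],"dr": [0,0,0],"fingers": 0.01},{"slide": [0.003,0.1,0],"dr": [0,0,0],"fingers": 0.01}]}}

```text
t: 10.92
eef_pos: [595.4, -335.5, 19.6]
tcp_rot: [-1.573, 0.004, -1.644]
ft_force: [-0.7, 0.2, -0.6]
opening: 0.262
```

Emit:
{"api": "drive_tool", "payload": {"steps": [{"slide": [0,0,0],"dr": [0,0,0],"fingers": 0.01},{"slide": [0,0,0],"dr": [0,0,0],"fingers": 0.01},{"slide": [0,0,0],"dr": [0,0,0],"fingers": 0.01},{"slide": [0,0,0],"dr": [0,0,0],"fingers": 0.01}]}}

```text
t: 11.25
eef_pos: [596.7, -336.9, 23.4]
tcp_rot: [-1.567, 0.001, -1.645]
ft_force: [-0.0, -0.3, -1.9]
opening: 0.263
```

```bash
python3 go.py 595.8 -335.5 12.6 -94.2 0
```

```text
t 11.25 pos [ 596.7 -336.9   23.4] rpy [-89.8   0.1 -94.2] F [-0.  -0.3 -1.9] op mm 25.0
slide [-0.0013, 0.0108, -0.0011] dr [-0.004, -0.001, -0.001] rows 1.0
```

Emit:
{"api": "drive_tool", "payload": {"steps": [{"slide": [0,0.005,-0.0005],"dr": [0,0,0],"fingers": 0.01},{"slide": [0,0.0085,-0.0005],"dr": [0,0,0],"fingers": 0.01},{"slide": [0,0.0095,-0.0005],"dr": [0,0,0],"fingers": 0.01},{"slide": [0,0.0095,-0.0005],"dr": [0,0,0],"fingers": 0.01},{"slide": [0,0.0095,-0.0005],"dr": [0,0,0],"fingers": 0.01}]}}

```text
t: 11.67
eef_pos: [595.5, -336.5, 12.5]
tcp_rot: [-1.569, 0.002, -1.645]
ft_force: [-2.5, 0.5, 5.0]
opening: 0.263
```

Emit:
{"api": "drive_tool", "payload": {"steps": [{"slide": [0,0.0005,0],"dr": [0,0,0],"fingers": 0.01},{"slide": [0,0.0005,0],"dr": [0,0,0],"fingers": 0.01}]}}

```text
t: 11.83
eef_pos: [595.5, -336.5, 12.6]
tcp_rot: [-1.569, 0.002, -1.645]
ft_force: [-3.6, 0.0, 9.2]
opening: 0.258
```

Emit:
{"api": "drive_tool", "payload": {"steps": [{"slide": [0,0,0],"dr": [0,0,0],"fingers": 0.034},{"slide": [0,0,0],"dr": [0,0,0],"fingers": 0.034},{"slide": [0,0,0],"dr": [0,0,0],"fingers": 0.034},{"slide": [0,-0.01,0],"dr": [0,0,0],"fingers": 0.034},{"slide": [0,-0.03,0],"dr": [0,0,0],"fingers": 0.034}]}}

```text
t: 12.25
eef_pos: [594.6, -335.9, 40.2]
tcp_rot: [-1.573, 0.004, -1.645]
ft_force: [0.1, 0.4, -0.4]
opening: 0.354
```

Emit:
{"api": "drive_tool", "payload": {"steps": [{"slide": [0,-0.035,0],"dr": [0,0,0],"fingers": 0.06},{"slide": [0,-0.07,0],"dr": [0,0,0],"fingers": 0.06},{"slide": [0,-0.1,0],"dr": [0,0,0],"fingers": 0.06},{"slide": [0,-0.12,0],"dr": [0,0,0],"fingers": 0.06},{"slide": [0,-0.12,0],"dr": [0,0,0],"fingers": 0.06}]}}

```text
t: 12.67
eef_pos: [596.9, -337.8, 167.5]
tcp_rot: [-1.563, -0.002, -1.645]
ft_force: [-0.9, -0.2, 0.9]
opening: 0.616
```

```bash
python3 look.py w5; python3 go.py 659.3 91.5 140 -90 15
```

```text
t 12.77 pos [ 595.5 -336.9  162.8] rpy [-89.8   0.1 -94.2] F [-0.8 -0.  -0.5] op mm 59.3
slide [-0.4319, 0.0236, 0.0319] dr [-0.013, -0.073, 0.26] rows 11.0
```

View pics/w5.png

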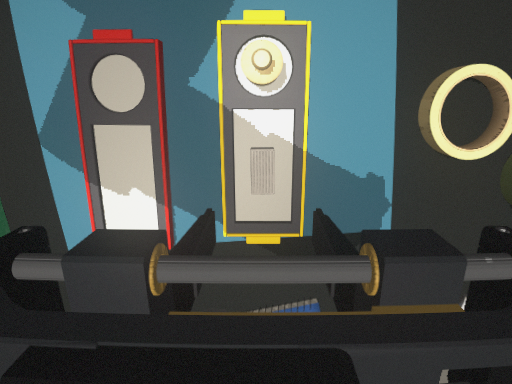

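Emit:
{"api": "drive_tool", "payload": {"steps": [{"slide": [-0.432,0.02,0.032],"dr": [-0.013,-0.073,0.26],"fingers": 0.06},{"slide": [-0.432,0.02,0.032],"dr": [-0.013,-0.073,0.26],"fingers": 0.06},{"slide": [-0.432,0.02,0.032],"dr": [-0.013,-0.073,0.26],"fingers": 0.06},{"slide": [-0.432,0.02,0.032],"dr": [-0.013,-0.073,0.26],"fingers": 0.06},{"slide": [-0.432,0.02,0.032],"dr": [-0.013,-0.073,0.26],"fingers": 0.06}]}}

```text
t: 13.18
eef_pos: [625.4, -129.7, 150.8]
tcp_rot: [-1.575, 0.264, -1.574]
ft_force: [0.9, 1.1, -0.6]
opening: 0.634
```

```bash
python3 go.py 659.3 91.5 140 -90 15
```

```text
t 13.18 pos [ 625.4 -129.7  150.8] rpy [-90.3  15.1 -90.2] F [ 0.9  1.1 -0.6] op mm 60.3
slide [-0.2108, 0.068, 0.0336] dr [0.004, -0.003, -0.002] rows 6.0
```

Emit:
{"api": "drive_tool", "payload": {"steps": [{"slide": [-0.211,0.065,0.0335],"dr": [0,0,0],"fingers": 0.06},{"slide": [-0.211,0.065,0.0335],"dr": [0,0,0],"fingers": 0.06},{"slide": [-0.211,0.065,0.0335],"dr": [0,0,0],"fingers": 0.06},{"slide": [-0.211,0.065,0.0335],"dr": [0,0,0],"fingers": 0.06},{"slide": [-0.211,0.065,0.0335],"dr": [0,0,0],"fingers": 0.06}]}}

```text
t: 13.6
eef_pos: [656.7, 76.9, 143.6]
tcp_rot: [-1.575, 0.263, -1.572]
ft_force: [0.8, -1.7, 0.5]
opening: 0.635
```

```bash
python3 go.py 659.3 91.5 140 -90 15
```

```text
t 13.6 pos [656.7  76.9 143.6] rpy [-90.2  15.1 -90.1] F [ 0.8 -1.7  0.5] op mm 60.4
slide [-0.0131, 0.0073, 0.0026] dr [0.004, -0.001, -0.001] rows 1.0
```

Emit:
{"api": "drive_tool", "payload": {"steps": [{"slide": [-0.013,0.005,0.002],"dr": [0,0,0],"fingers": 0.06},{"slide": [-0.013,0.005,0.002],"dr": [0,0,0],"fingers": 0.06},{"slide": [-0.013,0.005,0.002],"dr": [0,0,0],"fingers": 0.06},{"slide": [-0.013,0.005,0.002],"dr": [0,0,0],"fingers": 0.06}]}}

```text
t: 13.93
eef_pos: [659.0, 87.6, 142.9]
tcp_rot: [-1.574, 0.262, -1.572]
ft_force: [-0.5, -1.3, 0.1]
opening: 0.631
```

```bash
python3 look.py w6; python3 go.py 659.3 92 14 -90 15;python3 - <<'E'
from h import *;import pickle
m=pickle.load(open("pics/w6.pkl","rb")); print(proj(m,[659.3,92.3,36]))
E
```

```text
t 14.03 pos [659.3  87.1 143.4] rpy [-90.1  15.  -90.1] F [-0.5  0.1 -0.2] op mm 60.5
slide [0.0288, 0.1262, 0.0003] dr [0.002, -0.002, -0.001] rows 4.0
[265.8931446  203.44943287]
```

View pics/w6.png

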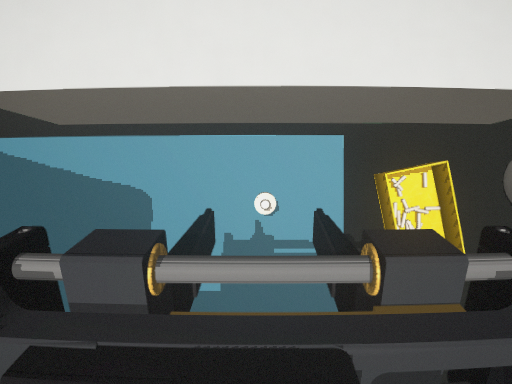

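Emit:
{"api": "drive_tool", "payload": {"steps": [{"slide": [0.009,0.04,0],"dr": [0,0,0],"fingers": 0.06},{"slide": [0.018,0.08,0],"dr": [0,0,0],"fingers": 0.06},{"slide": [0.027,0.118,0],"dr": [0,0,0],"fingers": 0.06},{"slide": [0.027,0.118,0],"dr": [0,0,0],"fingers": 0.06},{"slide": [0.027,0.118,0],"dr": [0,0,0],"fingers": 0.06}]}}

```text
t: 14.45
eef_pos: [658.5, 92.2, 21.8]
tcp_rot: [-1.576, 0.263, -1.574]
ft_force: [0.8, 0.1, 1.4]
opening: 0.632
```

Emit:
{"api": "drive_tool", "payload": {"steps": [{"slide": [0,0,0],"dr": [0,0,0],"fingers": 0.05},{"slide": [0,0,0],"dr": [0,0,0],"fingers": 0.05},{"slide": [0,0,0],"dr": [0,0,0],"fingers": 0.05}]}}

```text
t: 14.7
eef_pos: [660.2, 92.9, 25.3]
tcp_rot: [-1.569, 0.262, -1.571]
ft_force: [0.1, 0.3, 0.3]
opening: 0.533
```

```bash
python3 go.py 659.3 92 14 -90 15
```

```text
t 14.7 pos [660.2  92.9  25.3] rpy [-89.9  15.  -90. ] F [0.1 0.3 0.3] op mm 50.7
slide [0.0038, 0.0107, -0.001] dr [-0.002, 0.0, -0.001] rows 1.0
```

Emit:
{"api": "drive_tool", "payload": {"steps": [{"slide": [0.003,0.0105,-0.0005],"dr": [0,0,0],"fingers": 0.05},{"slide": [0.003,0.0105,-0.0005],"dr": [0,0,0],"fingers": 0.05},{"slide": [0.003,0.0105,-0.0005],"dr": [0,0,0],"fingers": 0.005},{"slide": [0.003,0.0105,-0.0005],"dr": [0,0,0],"fingers": 0.005},{"slide": [0.003,0.0105,-0.0005],"dr": [0,0,0],"fingers": 0.005}]}}

```text
t: 15.12
eef_pos: [658.7, 93.1, 11.9]
tcp_rot: [-1.572, 0.262, -1.571]
ft_force: [-0.3, -0.3, 0.9]
opening: 0.372
```

Emit:
{"api": "drive_tool", "payload": {"steps": [{"slide": [0,0,0],"dr": [0,0,0],"fingers": 0.005},{"slide": [0,0,0],"dr": [0,0,0],"fingers": 0.005},{"slide": [0,0,0],"dr": [0,0,0],"fingers": 0.005},{"slide": [0,0,0],"dr": [0,0,0],"fingers": 0.005},{"slide": [0,0,0],"dr": [0,0,0],"fingers": 0.005}]}}

```text
t: 15.53
eef_pos: [658.7, 93.1, 11.9]
tcp_rot: [-1.572, 0.262, -1.571]
ft_force: [0.9, 0.0, 0.0]
opening: 0.219
```

```bash
python3 go.py 659.3 92 120 -90 15
```

```text
t 15.53 pos [658.7  93.1  11.9] rpy [-90.1  15.  -90. ] F [0.9 0.  0. ] op mm 20.8
slide [-0.027, -0.1047, 0.0005] dr [0.001, -0.0, -0.001] rows 3.0
```

Emit:
{"api": "drive_tool", "payload": {"steps": [{"slide": [-0.006,-0.023,0],"dr": [0,0,0],"fingers": 0.005},{"slide": [-0.015,-0.058,0],"dr": [0,0,0],"fingers": 0.005},{"slide": [-0.024,-0.092,0],"dr": [0,0,0],"fingers": 0.005},{"slide": [-0.027,-0.105,0],"dr": [0,0,0],"fingers": 0.005},{"slide": [-0.027,-0.105,0],"dr": [0,0,0],"fingers": 0.005}]}}

```text
t: 15.95
eef_pos: [660.1, 91.8, 123.7]
tcp_rot: [-1.567, 0.262, -1.57]
ft_force: [0.9, -0.3, -0.8]
opening: 0.22
```

```bash
python3 go.py 452.9 -232 122 -90 15
```

```text
t 15.95 pos [660.1  91.8 123.7] rpy [-89.8  15.  -89.9] F [ 0.9 -0.3 -0.8] op mm 20.9
slide [0.313, -0.083, -0.2072] dr [-0.004, 0.001, -0.0] rows 10.0
```

Emit:
{"api": "drive_tool", "payload": {"steps": [{"slide": [0.02,-0.0053,-0.0132],"dr": [0,0,0],"fingers": 0.005},{"slide": [0.05,-0.0133,-0.0331],"dr": [0,0,0],"fingers": 0.005},{"slide": [0.083,-0.022,-0.055],"dr": [0,0,0],"fingers": 0.005},{"slide": [0.116,-0.0308,-0.0768],"dr": [0,0,0],"fingers": 0.005},{"slide": [0.149,-0.0395,-0.0986],"dr": [0,0,0],"fingers": 0.005}]}}

```text
t: 16.37
eef_pos: [558.2, -63.1, 118.1]
tcp_rot: [-1.575, 0.263, -1.571]
ft_force: [0.3, -0.9, -0.2]
opening: 0.217
```

```bash
python3 go.py 452.9 -232 122 -90 15
```

```text
t 16.37 pos [558.2 -63.1 118.1] rpy [-90.2  15.1 -90. ] F [ 0.3 -0.9 -0.2] op mm 20.7
slide [0.1621, -0.0473, -0.1054] dr [0.004, -0.0, -0.001] rows 5.0
```

Emit:
{"api": "drive_tool", "payload": {"steps": [{"slide": [0.033,-0.0092,-0.0215],"dr": [0,0,0],"fingers": 0.005},{"slide": [0.066,-0.0185,-0.043],"dr": [0,0,0],"fingers": 0.005},{"slide": [0.099,-0.028,-0.0645],"dr": [0,0,0],"fingers": 0.005},{"slide": [0.132,-0.037,-0.086],"dr": [0,0,0],"fingers": 0.005},{"slide": [0.162,-0.0455,-0.1055],"dr": [0,0,0],"fingers": 0.005}]}}

```text
t: 16.78
eef_pos: [452.6, -231.7, 120.4]
tcp_rot: [-1.574, 0.264, -1.572]
ft_force: [0.2, -0.5, -1.7]
opening: 0.219
```

Emit:
{"api": "drive_tool", "payload": {"steps": [{"slide": [0,0,0],"dr": [0,0,0],"fingers": 0.005},{"slide": [0,0,0],"dr": [0,0,0],"fingers": 0.005},{"slide": [0,0,0],"dr": [0,0,0],"fingers": 0.005},{"slide": [0,0,0],"dr": [0,0,0],"fingers": 0.005}]}}

```text
t: 17.12
eef_pos: [454.8, -229.4, 121.2]
tcp_rot: [-1.574, 0.263, -1.57]
ft_force: [-0.4, 0.3, -0.7]
opening: 0.219
```

```bash
python3 look.py w7; python3 go.py 452.9 -232 28 -90 15
```

```text
t 17.22 pos [ 455.  -229.3  121.6] rpy [-90.1  15.1 -89.9] F [-0.1 -0.4 -0.5] op mm 20.7
slide [0.0269, 0.0897, -0.0019] dr [0.003, 0.001, -0.001] rows 3.0
```

View pics/w7.png

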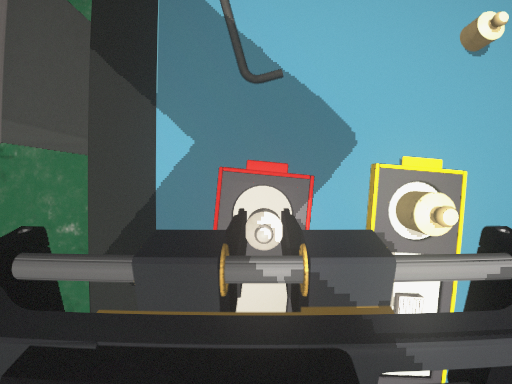

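Emit:
{"api": "drive_tool", "payload": {"steps": [{"slide": [0.01,0.033,-0.001],"dr": [0,0,0],"fingers": 0.005},{"slide": [0.02,0.066,-0.002],"dr": [0,0,0],"fingers": 0.005},{"slide": [0.027,0.0895,-0.002],"dr": [0,0,0],"fingers": 0.005},{"slide": [0.027,0.0895,-0.002],"dr": [0,0,0],"fingers": 0.005},{"slide": [0.027,0.0895,-0.002],"dr": [0,0,0],"fingers": 0.005}]}}

```text
t: 17.63
eef_pos: [452.5, -232.4, 28.1]
tcp_rot: [-1.574, 0.264, -1.571]
ft_force: [1.5, 0.3, -0.4]
opening: 0.219
```

Emit:
{"api": "drive_tool", "payload": {"steps": [{"slide": [0,0,0],"dr": [0,0,0],"fingers": 0.005},{"slide": [0,0,0],"dr": [0,0,0],"fingers": 0.005},{"slide": [0,0,0],"dr": [0,0,0],"fingers": 0.005},{"slide": [0,0,0],"dr": [0,0,0],"fingers": 0.005}]}}

```text
t: 17.97
eef_pos: [452.9, -233.6, 29.6]
tcp_rot: [-1.571, 0.261, -1.571]
ft_force: [0.3, -0.0, -1.2]
opening: 0.219
```

```bash
python3 go.py 452.9 -232 20.2 -90 15
```

```text
t 17.97 pos [ 452.9 -233.6   29.6] rpy [-90.  15. -90.] F [ 0.3 -0.  -1.2] op mm 20.9
slide [0.0009, 0.0095, -0.0] dr [0.0, 0.0, 0.001] rows 1.0
```

Emit:
{"api": "drive_tool", "payload": {"steps": [{"slide": [0.001,0.005,0],"dr": [0,0,0],"fingers": 0.005},{"slide": [0.001,0.0095,0],"dr": [0,0,0],"fingers": 0.005},{"slide": [0.001,0.0095,0],"dr": [0,0,0],"fingers": 0.005},{"slide": [0.001,0.0095,0],"dr": [0,0,0],"fingers": 0.005},{"slide": [0.001,0.0095,0],"dr": [0,0,0],"fingers": 0.005}]}}

```text
t: 18.38
eef_pos: [452.8, -232.2, 19.2]
tcp_rot: [-1.572, 0.262, -1.571]
ft_force: [0.6, -1.5, 5.4]
opening: 0.22
```

Emit:
{"api": "drive_tool", "payload": {"steps": [{"slide": [0,0.0008,0],"dr": [0,0,0],"fingers": 0.005},{"slide": [0,0.0008,0],"dr": [0,0,0],"fingers": 0.005}]}}

```text
t: 18.55
eef_pos: [452.9, -232.2, 19.1]
tcp_rot: [-1.571, 0.262, -1.571]
ft_force: [-2.0, -3.5, 13.9]
opening: 0.222
```

Emit:
{"api": "drive_tool", "payload": {"steps": [{"slide": [0,0,0],"dr": [0,0,0],"fingers": 0.04},{"slide": [0,0,0],"dr": [0,0,0],"fingers": 0.04},{"slide": [0,0,0],"dr": [0,0,0],"fingers": 0.04},{"slide": [0,0,0],"dr": [0,0,0],"fingers": 0.04},{"slide": [0,0,0],"dr": [0,0,0],"fingers": 0.04}]}}

```text
t: 18.97
eef_pos: [452.4, -231.5, 18.1]
tcp_rot: [-1.573, 0.263, -1.571]
ft_force: [0.8, 0.6, 0.6]
opening: 0.418
```

Emit:
{"api": "drive_tool", "payload": {"steps": [{"slide": [-0.006,-0.024,0],"dr": [0,0,0],"fingers": 0.04},{"slide": [-0.015,-0.058,0],"dr": [0,0,0],"fingers": 0.04},{"slide": [-0.024,-0.092,0],"dr": [0,0,0],"fingers": 0.04},{"slide": [-0.027,-0.105,0],"dr": [0,0,0],"fingers": 0.04},{"slide": [-0.027,-0.105,0],"dr": [0,0,0],"fingers": 0.04}]}}

```text
t: 19.38
eef_pos: [453.7, -233.6, 129.6]
tcp_rot: [-1.568, 0.259, -1.57]
ft_force: [-0.6, -0.1, -1.0]
opening: 0.421
```

```bash
python3 look.py w8; python3 - <<'E'
import numpy as np
# key geometry: long end (410.5,-10), short tip (471.2,-95.1) ; centre-lines: long arm end key (-15,52), short tip (20,-48)
a=np.array([410.5,-10.]);b=np.array([471.2,-95.1]); v=b-a; k=np.array([35,-100.]);print(np.linalg.norm(v),np.linalg.norm(k))
th=np.arctan2(v[1],v[0])-np.arctan2(k[1],k[0]);print(np.degrees(th))
R=np.array([[np.cos(th),-np.sin(th)],[np.sin(th),np.cos(th)]])
c=(a+b)/2-R@np.array([2.5,2]);print("centre",c, "grip", c+R@np.array([-15,7.]))
E
```

```text
104.52990002865208 105.94810050208545
16.209400408855682
centre [439.00767756 -55.16836744] grip [422.64991848 -52.63386198]
```

View pics/w8.png

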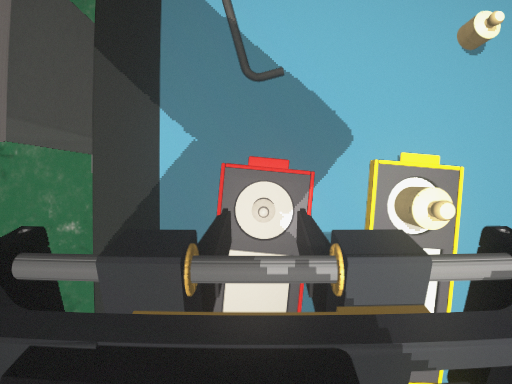

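```bash
python3 go.py 425.4 -62.2 115 -73.8 0
```

```text
t 19.48 pos [ 452.6 -232.7  126.6] rpy [-90.1  15.  -90. ] F [ 0.4  0.5 -0. ] op mm 40.4
slide [-0.1617, 0.0554, -0.0272] dr [-0.036, -0.281, -0.261] rows 5.0
```

Emit:
{"api": "drive_tool", "payload": {"steps": [{"slide": [-0.162,0.055,-0.027],"dr": [-0.036,-0.281,-0.261],"fingers": 0.045},{"slide": [-0.162,0.055,-0.027],"dr": [-0.036,-0.281,-0.261],"fingers": 0.045},{"slide": [-0.162,0.055,-0.027],"dr": [-0.036,-0.281,-0.261],"fingers": 0.045},{"slide": [-0.162,0.055,-0.027],"dr": [-0.036,-0.281,-0.261],"fingers": 0.045},{"slide": [-0.162,0.055,-0.027],"dr": [-0.036,-0.281,-0.261],"fingers": 0.045}]}}

```text
t: 19.9
eef_pos: [422.4, -56.6, 114.1]
tcp_rot: [-1.576, 0.003, -1.283]
ft_force: [-0.1, -1.1, -0.5]
opening: 0.472
```

Emit:
{"api": "drive_tool", "payload": {"steps": [{"slide": [0,0,0],"dr": [0,0,0],"fingers": 0.045},{"slide": [0,0,0],"dr": [0,0,0],"fingers": 0.045},{"slide": [0,0,0],"dr": [0,0,0],"fingers": 0.045}]}}

```text
t: 20.15
eef_pos: [426.0, -63.1, 115.1]
tcp_rot: [-1.572, 0.0, -1.289]
ft_force: [0.6, -0.5, 0.3]
opening: 0.472
```

```bash
python3 look.py w9; python3 go.py 425.4 -62.2 15 -73.8 0; python3 - <<'E'
from h import *;import pickle
m=pickle.load(open("pics/w9.pkl","rb"))
for X in ([410.5,-10,8],[471.2,-95.1,8],[425.4,-62.2,11]): print(proj(m,X).round(1))
I=cv2.imread("pics/w9.png");cv2.imwrite("pics/w9z.png",cv2.resize(I[100:260,160:400],None,fx=3,fy=3))
E
```

```text
t 20.25 pos [425.9 -63.4 115.3] rpy [-90.1   0.  -73.9] F [ 0.7 -0.1 -0.4] op mm 45.0
slide [-0.0013, 0.1003, -0.0001] dr [0.001, -0.002, -0.0] rows 3.0
[265.8 121. ]
[300.8 222.3]
[265.6 179.8]
```

View pics/w9z.png

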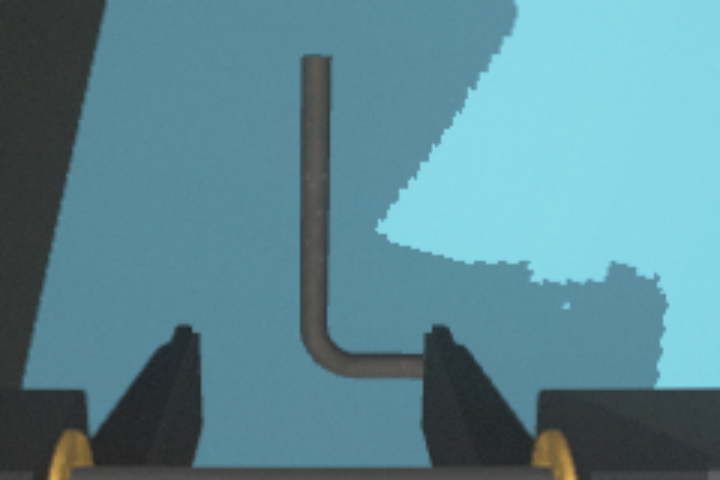

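Emit:
{"api": "drive_tool", "payload": {"steps": [{"slide": [-0.001,0.04,0],"dr": [0,0,0],"fingers": 0.045},{"slide": [-0.001,0.08,0],"dr": [0,0,0],"fingers": 0.045},{"slide": [-0.001,0.1,0],"dr": [0,0,0],"fingers": 0.045},{"slide": [-0.001,0.1,0],"dr": [0,0,0],"fingers": 0.045}]}}

```text
t: 20.58
eef_pos: [423.9, -61.9, 12.4]
tcp_rot: [-1.576, 0.003, -1.291]
ft_force: [-0.8, -0.0, 0.8]
opening: 0.47
```

Emit:
{"api": "drive_tool", "payload": {"steps": [{"slide": [0,0,0],"dr": [0,0,0],"fingers": 0.035},{"slide": [0,0,0],"dr": [0,0,0],"fingers": 0.035},{"slide": [0,0,0],"dr": [0,0,0],"fingers": 0.035},{"slide": [0,0,0],"dr": [0,0,0],"fingers": 0.035},{"slide": [0,0,0],"dr": [0,0,0],"fingers": 0.035}]}}

```text
t: 21.0
eef_pos: [425.8, -61.3, 16.7]
tcp_rot: [-1.57, -0.001, -1.288]
ft_force: [0.0, -0.3, 0.5]
opening: 0.37
```

```bash
python3 go.py 425.4 -62.2 4.5 -73.8 0
```

```text
t 21.0 pos [425.8 -61.3  16.7] rpy [-89.9  -0.1 -73.8] F [ 0.  -0.3  0.5] op mm 35.2
slide [0.0007, 0.0122, -0.0007] dr [-0.001, -0.0, 0.001] rows 1.0
```

Emit:
{"api": "drive_tool", "payload": {"steps": [{"slide": [0,0.006,0],"dr": [0,0,0],"fingers": 0.035},{"slide": [0,0.0115,-0.0005],"dr": [0,0,0],"fingers": 0.035},{"slide": [0,0.0115,-0.0005],"dr": [0,0,0],"fingers": 0.035},{"slide": [0,0.0115,-0.0005],"dr": [0,0,0],"fingers": 0.035}]}}

```text
t: 21.33
eef_pos: [424.6, -61.2, 3.8]
tcp_rot: [-1.572, 0.001, -1.288]
ft_force: [0.4, -0.1, -0.6]
opening: 0.366
```

Emit:
{"api": "drive_tool", "payload": {"steps": [{"slide": [0,0,0],"dr": [0,0,0],"fingers": 0.0},{"slide": [0,0,0],"dr": [0,0,0],"fingers": 0.0},{"slide": [0,0,0],"dr": [0,0,0],"fingers": 0.0},{"slide": [0,0,0],"dr": [0,0,0],"fingers": 0.0},{"slide": [0,0,0],"dr": [0,0,0],"fingers": 0.0}]}}

```text
t: 21.75
eef_pos: [424.9, -61.3, 4.2]
tcp_rot: [-1.571, -0.0, -1.288]
ft_force: [0.8, -0.0, 0.9]
opening: 0.085
```

```bash
python3 go.py 425.4 -62.2 4.5 -73.8 0
```

```text
t 21.75 pos [424.9 -61.3   4.2] rpy [-90.   -0.  -73.8] F [ 0.8 -0.   0.9] op mm 8.1
slide [0.001, -0.0003, 0.0002] dr [0.0, -0.0, 0.0] rows 1.0
```

Emit:
{"api": "drive_tool", "payload": {"steps": [{"slide": [0,0,0],"dr": [0,0,0],"fingers": 0.0},{"slide": [0,0,0],"dr": [0,0,0],"fingers": 0.0},{"slide": [0,-0.02,0],"dr": [0,0,0],"fingers": 0.0},{"slide": [0,-0.055,0],"dr": [0,0,0],"fingers": 0.0},{"slide": [0,-0.09,0],"dr": [0,0,0],"fingers": 0.0}]}}

```text
t: 22.17
eef_pos: [424.1, -61.1, 94.6]
tcp_rot: [-1.574, 0.002, -1.288]
ft_force: [0.0, -0.6, -0.1]
opening: 0.087
```

Emit:
{"api": "drive_tool", "payload": {"steps": [{"slide": [0,-0.02,0],"dr": [0,0,0],"fingers": 0.0},{"slide": [0,-0.02,0],"dr": [0,0,0],"fingers": 0.0},{"slide": [0,-0.02,0],"dr": [0,0,0],"fingers": 0.0},{"slide": [0,-0.02,0],"dr": [0,0,0],"fingers": 0.0}]}}

```text
t: 22.5
eef_pos: [424.5, -61.2, 113.5]
tcp_rot: [-1.572, 0.0, -1.288]
ft_force: [-0.4, 0.4, -1.0]
opening: 0.088
```

```bash
python3 look.py w10; python3 - <<'E'
from h import *;import pickle
m=pickle.load(open("pics/w9.pkl","rb"))
E=plane(m,(265,118.3),9);B=plane(m,(160+315/3,100+377/3),5)
print("end",E.round(1),"bottom",B.round(1),"len",np.linalg.norm((E-B)[:2]).round(1),"end-to-grip",np.linalg.norm(E[:2]-[424.9,-61.3]).round(1))
E
python3 go.py 425 -62 120 -73.8 0
```

```text
end [409.2  -7.8   9. ] bottom [ 438.5 -109.6    5. ] len 105.9 end-to-grip 55.7
t 22.6 pos [424.3 -61.1 113. ] rpy [-90.1   0.1 -73.8] F [-0.1 -0.5  0.2] op mm 8.2
slide [0.001, -0.007, 0.0004] dr [0.003, -0.0, -0.001] rows 1.0
```

View pics/w10.png

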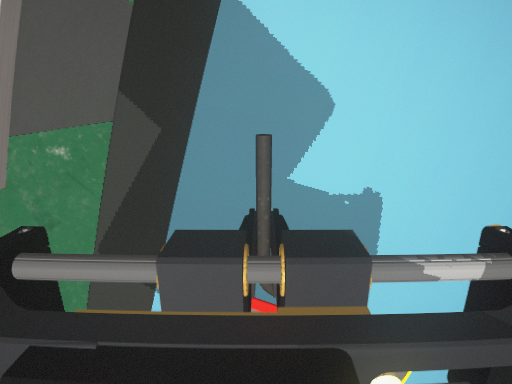

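```bash
python3 go.py 433.1 -341.3 113 -95.6 0
```

```text
t 22.6 pos [424.3 -61.1 113. ] rpy [-90.1   0.1 -73.8] F [-0.1 -0.5  0.2] op mm 8.2
slide [0.2715, -0.0001, -0.0697] dr [0.003, 0.38, -0.001] rows 7.0
```

Emit:
{"api": "drive_tool", "payload": {"steps": [{"slide": [0.025,0,-0.0064],"dr": [0,0.04,0],"fingers": 0.0},{"slide": [0.06,0,-0.0154],"dr": [0,0.09,0],"fingers": 0.0},{"slide": [0.095,0,-0.0244],"dr": [0,0.15,0],"fingers": 0.0},{"slide": [0.13,0,-0.0334],"dr": [0,0.21,0],"fingers": 0.0},{"slide": [0.165,0,-0.0424],"dr": [0,0.27,0],"fingers": 0.0}]}}

```text
t: 23.02
eef_pos: [429.6, -233.0, 112.9]
tcp_rot: [-1.573, 0.001, -1.561]
ft_force: [0.4, 0.2, -0.8]
opening: 0.085
```

```bash
python3 go.py 433.1 -341.3 113 -95.6 0
```

```text
t 23.02 pos [ 429.6 -233.   112.9] rpy [-90.1   0.1 -89.4] F [ 0.4  0.2 -0.8] op mm 8.1
slide [0.1083, -0.0002, 0.0025] dr [0.002, 0.107, -0.001] rows 3.0
```

Emit:
{"api": "drive_tool", "payload": {"steps": [{"slide": [0.035,0,0.001],"dr": [0,0.05,0],"fingers": 0.0},{"slide": [0.07,0,0.002],"dr": [0,0.1,0],"fingers": 0.0},{"slide": [0.1,0,0.0025],"dr": [0,0.107,0],"fingers": 0.0},{"slide": [0.1085,0,0.0025],"dr": [0,0.107,0],"fingers": 0.0}]}}

```text
t: 23.35
eef_pos: [433.7, -343.7, 112.6]
tcp_rot: [-1.572, 0.0, -1.668]
ft_force: [-0.4, 0.7, -0.0]
opening: 0.086
```

Emit:
{"api": "drive_tool", "payload": {"steps": [{"slide": [0,0,0],"dr": [0,0,0],"fingers": 0.0},{"slide": [0,0,0],"dr": [0,0,0],"fingers": 0.0},{"slide": [0,0,0],"dr": [0,0,0],"fingers": 0.0},{"slide": [0,0,0],"dr": [0,0,0],"fingers": 0.0},{"slide": [0,0,0],"dr": [0,0,0],"fingers": 0.0}]}}

```text
t: 23.77
eef_pos: [434.2, -338.9, 114.3]
tcp_rot: [-1.572, 0.0, -1.664]
ft_force: [-0.3, 0.5, -1.6]
opening: 0.09
```

```bash
python3 look.py w11; python3 go.py 433.1 -341.3 30 -95.6 0; python3 - <<'E'
from h import *;import pickle
m=pickle.load(open("pics/w11.pkl","rb"))
u=np.array([np.cos(np.radians(84.4)),np.sin(np.radians(84.4))]);v=np.array([-u[1],u[0]])
for a,b in ((63,32),(63,-32),(0,32),(0,-32)):
    print(a,b,proj(m,[*(np.array([442.4,-338.7])+a*u+b*v),15]).round(1))
E
```

```text
t 23.87 pos [ 434.2 -339.3  114.4] rpy [-90.   -0.  -95.4] F [-0.4  0.5  0.3] op mm 8.2
slide [0.0021, 0.0844, -0.0009] dr [0.001, 0.004, 0.0] rows 3.0
63 32 [238.6 110.6]
63 -32 [311.8 111. ]
0 32 [239.7 180.4]
0 -32 [308.9 180.6]
```

View pics/w11.png

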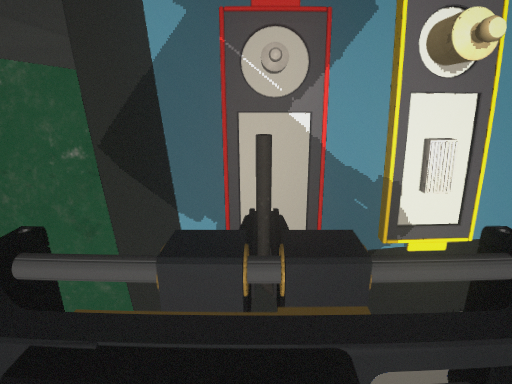

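Emit:
{"api": "drive_tool", "payload": {"steps": [{"slide": [0.002,0.03,-0.001],"dr": [0,0,0],"fingers": 0.0},{"slide": [0.002,0.06,-0.001],"dr": [0,0,0],"fingers": 0.0},{"slide": [0.002,0.084,-0.001],"dr": [0,0,0],"fingers": 0.0},{"slide": [0.002,0.084,-0.001],"dr": [0,0,0],"fingers": 0.0}]}}

```text
t: 24.2
eef_pos: [431.5, -340.3, 26.7]
tcp_rot: [-1.576, 0.004, -1.665]
ft_force: [-0.6, 1.2, -1.9]
opening: 0.087
```

Emit:
{"api": "drive_tool", "payload": {"steps": [{"slide": [0,0,0],"dr": [0,0,0],"fingers": 0.0},{"slide": [0,0,0],"dr": [0,0,0],"fingers": 0.0},{"slide": [0,0,0],"dr": [0,0,0],"fingers": 0.0},{"slide": [0,0,0],"dr": [0,0,0],"fingers": 0.0},{"slide": [0,0,0],"dr": [0,0,0],"fingers": 0.0}]}}

```text
t: 24.62
eef_pos: [433.2, -342.2, 31.3]
tcp_rot: [-1.57, -0.001, -1.665]
ft_force: [-0.3, -0.4, -1.0]
opening: 0.085
```

```bash
python3 go.py 433.1 -341.3 13 -95.6 0; python3 look.py w12
```

```text
t 24.62 pos [ 433.2 -342.2   31.3] rpy [-90.   -0.1 -95.4] F [-0.3 -0.4 -1. ] op mm 8.1
slide [-0.0009, 0.0183, -0.0001] dr [-0.001, 0.003, 0.001] rows 1.0
```

View pics/w12.png

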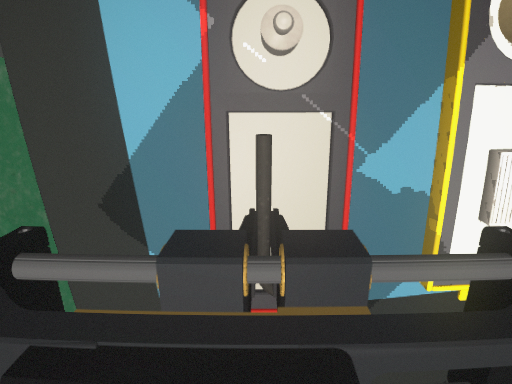

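Key lies inside the pocket outline (pocket edges at columns 229–331, key at 264, tip at row 135). Lower it.

Emit:
{"api": "drive_tool", "payload": {"steps": [{"slide": [0,0.01,0],"dr": [0,0.002,0],"fingers": 0.0},{"slide": [0,0.016,0],"dr": [0,0.002,0],"fingers": 0.0},{"slide": [0,0.018,0],"dr": [0,0.002,0],"fingers": 0.0},{"slide": [0,0.018,0],"dr": [0,0.002,0],"fingers": 0.0},{"slide": [0,0.018,0],"dr": [0,0.002,0],"fingers": 0.0}]}}

```text
t: 25.13
eef_pos: [432.6, -341.8, 12.1]
tcp_rot: [-1.572, 0.0, -1.667]
ft_force: [-1.6, 1.2, 8.4]
opening: 0.088
```

Emit:
{"api": "drive_tool", "payload": {"steps": [{"slide": [0,0.0004,0],"dr": [0,0,0],"fingers": 0.0},{"slide": [0,0.0004,0],"dr": [0,0,0],"fingers": 0.0}]}}

```text
t: 25.3
eef_pos: [432.6, -341.8, 12.0]
tcp_rot: [-1.572, 0.0, -1.667]
ft_force: [-2.0, 1.9, 14.1]
opening: 0.087
```

Emit:
{"api": "drive_tool", "payload": {"steps": [{"slide": [0,0,0],"dr": [0,0,0],"fingers": 0.017},{"slide": [0,0,0],"dr": [0,0,0],"fingers": 0.017},{"slide": [0,0,0],"dr": [0,0,0],"fingers": 0.017},{"slide": [0,-0.005,0],"dr": [0,0,0],"fingers": 0.017},{"slide": [0,-0.015,0],"dr": [0,0,0],"fingers": 0.017}]}}

```text
t: 25.72
eef_pos: [432.4, -341.5, 26.2]
tcp_rot: [-1.573, 0.001, -1.667]
ft_force: [-0.1, -0.1, 0.6]
opening: 0.182
```

Emit:
{"api": "drive_tool", "payload": {"steps": [{"slide": [0,-0.03,0],"dr": [0,0,0],"fingers": 0.017},{"slide": [0,-0.065,0],"dr": [0,0,0],"fingers": 0.03},{"slide": [0,-0.1,0],"dr": [0,0,0],"fingers": 0.045},{"slide": [0,-0.13,0],"dr": [0,0,0],"fingers": 0.045},{"slide": [0,-0.13,0],"dr": [0,0,0],"fingers": 0.045}]}}

```text
t: 26.13
eef_pos: [434.4, -343.3, 163.1]
tcp_rot: [-1.564, -0.006, -1.667]
ft_force: [0.6, -0.1, 1.0]
opening: 0.401
```

```bash
python3 look.py w13; python3 go.py 420 -60 200 -90 0; python3 - <<'E'
from h import *
cv2.imwrite("pics/sc13.png",cv2.resize(optics.read_camera("scene")[140:384,150:400,::-1],None,fx=2.4,fy=2.4))
E
```

```text
t 26.23 pos [ 433.1 -342.1  158.4] rpy [-89.9  -0.1 -95.5] F [-0.5  0.6  0. ] op mm 43.3
slide [-0.2794, -0.0422, -0.0401] dr [-0.002, -0.096, 0.002] rows 7.0
```

View pics/w13.png

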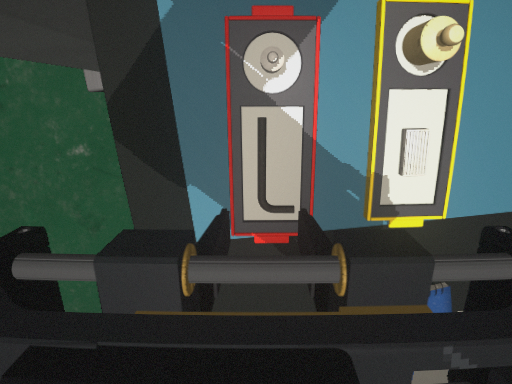

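View pics/sc13.png

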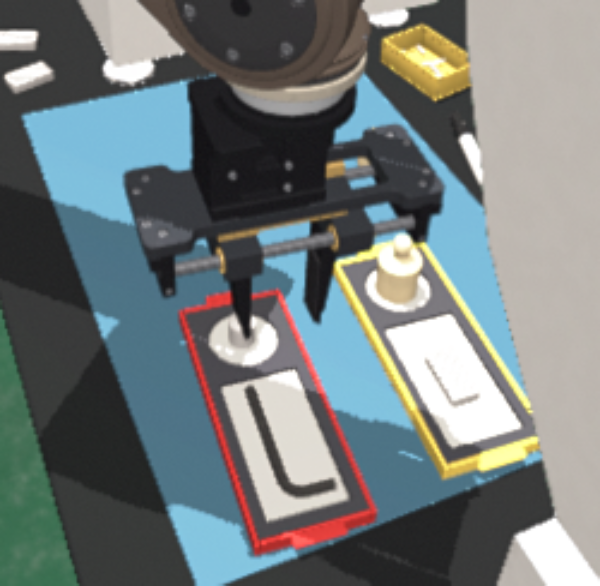

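Emit:
{"api": "drive_tool", "payload": {"steps": [{"slide": [-0.27,-0.06,-0.04],"dr": [0,0,0],"fingers": 0.045},{"slide": [-0.27,-0.06,-0.04],"dr": [0,0,0],"fingers": 0.045},{"slide": [-0.27,-0.06,-0.04],"dr": [0,0,0],"fingers": 0.045},{"slide": [-0.27,-0.06,-0.04],"dr": [0,0,0],"fingers": 0.045},{"slide": [-0.27,-0.06,-0.04],"dr": [0,0,0],"fingers": 0.045}]}}

```text
t: 26.7
eef_pos: [421.5, -136.8, 200.7]
tcp_rot: [-1.574, 0.001, -1.668]
ft_force: [1.1, 1.0, -0.1]
opening: 0.474
```

Emit:
{"api": "drive_tool", "payload": {"steps": [{"slide": [-0.06,0,-0.01],"dr": [0,0,0],"fingers": 0.045},{"slide": [-0.06,0,-0.01],"dr": [0,0,0],"fingers": 0.045},{"slide": [-0.06,0,-0.01],"dr": [0,0,0],"fingers": 0.045},{"slide": [-0.06,0,-0.01],"dr": [0,0,0],"fingers": 0.045}]}}

```text
t: 27.03
eef_pos: [418.1, -77.1, 200.9]
tcp_rot: [-1.573, 0.0, -1.665]
ft_force: [0.2, 0.4, 0.0]
opening: 0.474
```

```bash
python3 go.py 420 -60 200 -90 0; python3 - <<'E'
from h import *
I=optics.read_camera("top")[:,:,::-1];cv2.imwrite("pics/tfull.png",I)
cv2.imwrite("pics/t14.png",cv2.resize(I[105:265,195:395],None,fx=3.7,fy=3.7))
E
```

```text
t 27.03 pos [418.1 -77.1 200.9] rpy [-90.1   0.  -95.4] F [0.2 0.4 0. ] op mm 45.0
slide [-0.0172, 0.0009, 0.0002] dr [0.002, -0.094, -0.0] rows 1.0
```

View pics/t14.png

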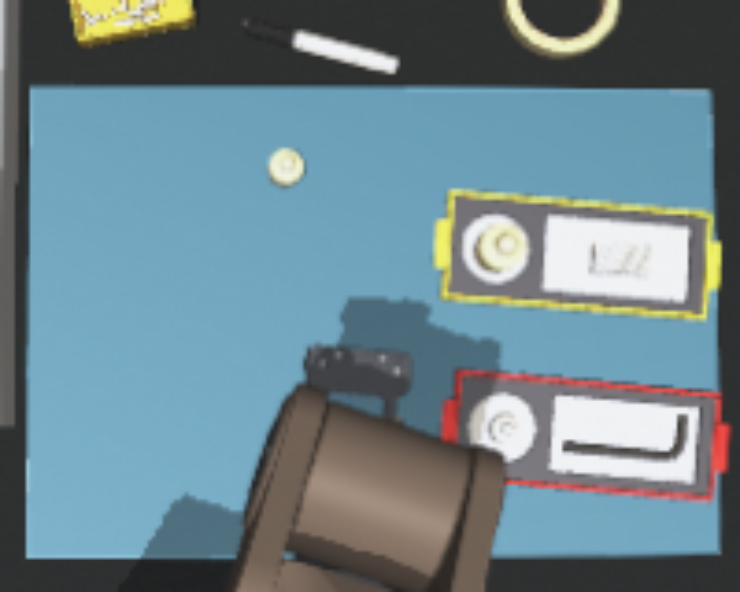

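All four parts are in their pockets, and the medium weight and marker haven't moved. Handing in.

```bash
python3 -c "
from cell import env
print(env.job_done())"
```

```text
the job is handed in; nothing more can be done
None
```

I made up both kits in the order asked and handed the job in at about 27 s of the 104 s allowed. No verdict came back.

- **Yellow tray:** the large brass weight stands in the round pocket, and the jaw insert lies in the long pocket. I took the insert on the mat, which starts farthest from the base.
- **Red tray:** the small silver weight stands in the round pocket, and the hex key lies flat in the long pocket.

- **Position checks:** the top and scene cameras agreed to about 1–2 mm, and the wrist views matched them to within a few pixels. The measured heights mostly fitted the text. The roughest were the long pocket floors, which came out 3–4 mm low when measured across two views.
- **Floor contact:** each part touched down 7–8 mm above its pick-up height, against 8 mm expected. Contact forces were 9–14 N.
- **Final pictures:** the last wrist and top views show all four parts inside their pockets, with the robot clear. The medium weight and the marker appear not to have moved.
- **Disagreement:** the finger opening read up to 2 mm smaller than the true part widths, for example 36 mm on the 38 mm weight. It did not affect any grip.
- **Refused move:** one move call was rejected because I left out the turn values. I resent it and nothing was disturbed.

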